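# Load phone boards on the bench preheater

### The job

Press the red mushroom stop so that it latches down and the preheater is off, then lay every phone board from the blue mat on the heating plate, one to a bay, long side along the side stop, pushed right up against both the far end rail and the side stop on its left (as seen from the robot). When all are loaded twist the mushroom clockwise so that it springs up again, then take the orange infrared thermometer, tip it nose down at a clear slant, aim its lens at the black test dot on the plate from about 5 to 12 cm away and hold it steady on the dot for a good two seconds. Put the thermometer back in its rest, with the boards still tight against their stops, and leave the other things on the bench alone.

Things in the scene. Friction and masses are not known exactly. Their poses are not given: they have to be found in the camera images.
- preheater: fixed bench preheater: grey steel box 220 x 280 mm (its x, y) with an aluminium heating plate, its top 56 mm above the bench. Origin: centre of the underside; x points to the far side, y to the left. A dark end rail 8 mm high runs along the plate's far edge (near face at x = 85 mm), with three dark side stops that make three bays. Boards slide easily on the plate; it is otherwise clear
- bay_1 (a point): left bay: on the plate, where the centre of a board's underside lies when it is home (x = 40, y = 110 mm in the preheater). The board then lies along x, far end on the end rail 45 mm ahead of this point, left edge on the side stop 15 mm to the left. That stop, 8 mm high, 8 mm wide and 60 mm long, runs back from the rail to 15 mm short of this point
- bay_2 (a point): middle bay: on the plate, where the centre of a board's underside lies when it is home (x = 40, y = 22 mm in the preheater). The board then lies along x, far end on the end rail 45 mm ahead of this point, left edge on the side stop 15 mm to the left. That stop, 8 mm high, 8 mm wide and 60 mm long, runs back from the rail to 15 mm short of this point
- bay_3 (a point): right bay: on the plate, where the centre of a board's underside lies when it is home (x = 40, y = -66 mm in the preheater). The board then lies along x, far end on the end rail 45 mm ahead of this point, left edge on the side stop 15 mm to the left. That stop, 8 mm high, 8 mm wide and 60 mm long, runs back from the rail to 15 mm short of this point
- test_dot (a point): centre of the flat matt black test dot, 30 mm across, on the plate near the preheater's near right corner (x = -72, y = -85 mm from its origin, at plate height)
- stop_press (a joint): how far the red mushroom is pressed (m): 0 up, 0.006 latched down. It takes about 8 N to start it, past 3 mm it snaps down and stays
- stop_twist (a joint): how far the red mushroom is turned clockwise, seen from above (rad), 0 to 1.1; takes 0.1 to 0.3 N m; a soft spring turns it slowly back to 0 once let go. When latched down, a turn of more than about 0.6 rad frees it; held in a firm grip it cannot rise, so turn it 0.8 to 1 rad and let go: it springs up at once
- stop_top (a point): centre of the crown of the red mushroom, moving with it: 85 mm above the bench when up, 79 mm when latched. The cap is a round disc 40 mm across and 16 mm thick (underside 14 mm above the box when up, 8 mm when latched), over a black collar 34 mm across and 6 mm high, on a fixed yellow and grey box 72 x 72 x 55 mm
- board_1: phone logic board, a flat green card with silver shield cans: 90 mm long (its x axis), 30 mm wide (its y axis), edges 5 mm thick, 7 mm thick over the cans, 35 g. Origin: centre of its underside. Starts face up on the blue mat. Absent in some runs
- board_2: phone logic board, a flat black card with silver shield cans: 90 mm long (its x axis), 30 mm wide (its y axis), edges 5 mm thick, 7 mm thick over the cans, 35 g. Origin: centre of its underside. Starts face up on the blue mat. Absent in some runs
- board_3: phone logic board, a flat dark blue card with silver shield cans: 90 mm long (its x axis), 30 mm wide (its y axis), edges 5 mm thick, 7 mm thick over the cans, 35 g. Origin: centre of its underside. Starts face up on the blue mat. Absent in some runs
- mat: blue silicone mat, fixed, 180 x 310 mm (x, y), 2 mm thick. Origin: centre of its underside. The boards start on it
- thermometer: infrared stick thermometer, orange with a black nose: a bar 150 mm long (its x axis, lens at the +x end) and 28 x 28 mm square, 120 g, centre of mass at mid-length. Origin: centre of its underside, 14 mm below its axis. Starts lying in its rest
- thermo_lens (a point): the lens at the middle of the thermometer's nose, 75 mm ahead of its middle, on its axis; it looks along the thermometer's +x
- thermo_center (a point): middle of the thermometer, on its axis
- rest: fixed thermometer rest: black base 56 x 120 mm (x, y), 6 mm thick, two grey saddles 16 mm long at y = -46 and 46 mm, floor 30 mm above the bench between cheeks that lean outward (32 mm apart at the floor, 50 mm at their tops, 45 mm above the bench); between the saddles is 76 mm of free length for fingers. Origin: centre of the underside. The thermometer lies along the rest's y axis
- rest_seat (a point): where the middle of the thermometer lies when it is in the rest: over the middle of the rest, 44 mm above the bench
- bottle: glass alcohol bottle with a steel pump top, 60 mm across, 115 mm high; stands by, not to be disturbed
- tin: small green flux tin, 50 mm across, 28 mm high; stands by, not to be disturbed
- phone: opened phone lying flat, 146 x 70 x 7 mm; lies by, not to be disturbed

How it is judged:
On the way, in this order (a step that is already met when the one before it is completed fails the run):
1. the mushroom stop is pressed and latched down (value of joint stop_press above 0.0045 m), for 0.3 s.
2. with the stop still latched, every board lies in a bay of its own against the end rail and its side stop (within about 3 mm), let go ((y of board_1 in the frame of preheater between 0.1065 and 0.113 m or y of board_1 in the frame of preheater between 0.0185 and 0.025 m or y of board_1 in the frame of preheater between -0.0695 and -0.063 m) and x of board_1 in the frame of preheater between 0.0365 and 0.043 m and z of board_1 in the frame of preheater between 0.05 and 0.068 m and angle between the x axis of each of board_1, board_2, board_3 and the x axis of preheater, either way round below 0.07 rad and linear speed of each of board_1, board_2, board_3 below 0.02 m/s and (y of board_2 in the frame of preheater between 0.1065 and 0.113 m or y of board_2 in the frame of preheater between 0.0185 and 0.025 m or y of board_2 in the frame of preheater between -0.0695 and -0.063 m) and x of board_2 in the frame of preheater between 0.0365 and 0.043 m and z of board_2 in the frame of preheater between 0.05 and 0.068 m and (y of board_3 in the frame of preheater between 0.1065 and 0.113 m or y of board_3 in the frame of preheater between 0.0185 and 0.025 m or y of board_3 in the frame of preheater between -0.0695 and -0.063 m) and x of board_3 in the frame of preheater between 0.0365 and 0.043 m and z of board_3 in the frame of preheater between 0.05 and 0.068 m and value of joint stop_press above 0.0045 m and contact force between the fingers and board_1 below 0.3 N and contact force between the fingers and board_2 below 0.3 N and contact force between the fingers and board_3 below 0.3 N), for 0.3 s.
3. the mushroom is turned clockwise and springs up (value of joint stop_press below 0.0015 m and value of joint stop_twist above 0.25 rad), for 0.05 s.
4. with the stop up, the thermometer, nose at least 16 degrees below level and lens 3.5 to 15 cm away, is aimed steadily within 13 mm of the test dot's centre (x of test_dot in the frame of thermo_lens between 0.035 and 0.15 m and y of test_dot in the frame of thermo_lens between -0.013 and 0.013 m and z of test_dot in the frame of thermo_lens between -0.013 and 0.013 m and angle between thermometer's own x axis and vertical above 1.85 rad and linear speed of thermometer below 0.03 m/s and value of joint stop_press below 0.0015 m), for 2 s.
At the end, for the whole second after the job is handed in: Every board lies in a bay of its own, far end and left edge within 3 mm of rail and side stop, straight within 0.07 rad; the mushroom is up; the thermometer lies still in its rest, middle within 18 mm of the seat, straight within 0.15 rad (either way round) ((y of board_1 in the frame of preheater between 0.1065 and 0.113 m or y of board_1 in the frame of preheater between 0.0185 and 0.025 m or y of board_1 in the frame of preheater between -0.0695 and -0.063 m) and x of board_1 in the frame of preheater between 0.0365 and 0.043 m and z of board_1 in the frame of preheater between 0.05 and 0.068 m and angle between the x axis of each of board_1, board_2, board_3 and the x axis of preheater, either way round below 0.07 rad and linear speed of each of board_1, board_2, board_3, thermometer below 0.02 m/s and (y of board_2 in the frame of preheater between 0.1065 and 0.113 m or y of board_2 in the frame of preheater between 0.0185 and 0.025 m or y of board_2 in the frame of preheater between -0.0695 and -0.063 m) and x of board_2 in the frame of preheater between 0.0365 and 0.043 m and z of board_2 in the frame of preheater between 0.05 and 0.068 m and (y of board_3 in the frame of preheater between 0.1065 and 0.113 m or y of board_3 in the frame of preheater between 0.0185 and 0.025 m or y of board_3 in the frame of preheater between -0.0695 and -0.063 m) and x of board_3 in the frame of preheater between 0.0365 and 0.043 m and z of board_3 in the frame of preheater between 0.05 and 0.068 m and value of joint stop_press below 0.0015 m and distance between thermo_center and rest_seat below 0.018 m and angle between the x axis of thermometer and the y axis of rest, either way round below 0.15 rad); the robot touches nothing.
It fails at once if the alcohol bottle is disturbed (moved more than 3 cm) (distance of bottle from where it was at the start of the episode above 0.03 m).
It fails at once if the flux tin is disturbed (moved more than 3 cm) (distance of tin from where it was at the start of the episode above 0.03 m).
It fails at once if the opened phone is disturbed (moved more than 3 cm) (distance of phone from where it was at the start of the episode above 0.03 m).
Of board_1, board_2, board_3 only 2 to 3 are there at a start; the rules pass over those that are not, and their reading is None.
At some moment in a run one of board_1, board_2, board_3 may be knocked a few centimetres aside while the robot is not near it.
Once in a run the grip may slacken for a moment while it holds something.
It also fails if it takes over 210 s, if anything falls off the work surface, if the arm or the gripper's body presses on something with over 40 N, if the wrist force passes 120 N, or if a joint passes its speed limit or range.

### The arm

A 7-joint arm with a two-finger parallel gripper is mounted at the origin on the work surface. World frame = base frame: x ahead of the robot, y to its left, z up, the work surface at z = 0. Lengths are in m, angles in rad, forces in N, time in s.
With the tool pointing down it reaches from about 0.425 to 0.875 m from the base axis. Payload 8.4 kg.
Tool frame: the origin (TCP) lies on the mounting face of the last link; the fingertips stand 173 mm ahead of it and the grasp point (between the pads) lies ahead of it (robot.grasp_offset is the z of the grasp point in the tool frame, in m); z points along the fingers, y is the line along which they close (so a half turn about z gives the same grasp; the last joint's range is limited). The gripper opens to 85 mm and grips with 20 to 120 N. Pads are 22 mm wide; open, the fingers measure 114 mm over their backs; the gripper's body (76 mm by 85 mm) begins 54 mm behind the grasp point. The pads swing forward as they close: fully open they stand 13 mm farther back than shut.
Start: joints at [1.227, 0.333, 0.04, 1.465, -0.013, 1.343, -0.059], TCP at [0.158, -0.631, 0.405] pointing down, gripper open.
Joint ranges: [-2.58, 2.58], [-0.38, 2.09], [-1.3, 1.39], [0.25, 2.4], [-1.5, 4.64], [0.08, 2.09], [-2.65, 2.65]. Speed limits (rad/s): [2.22, 2.22, 2.79, 2.79, 3.14, 3.14, 3.14].

### API

Orientations are given as a unit quaternion [x, y, z, w].
In Python, from rig import observe, optics, robot gives the robot as it stands.
- The arm moves only by the tool jog_arm, never from a script. Its arguments are lists of equal length, an entry for each row: "xyz": the shift along the tool's x, y, z normalised to -1 to 1, where 1 is 0.4 m, a list of three; "twist": the turn, a rotation vector about the tool's x, y, z normalised to -1 to 1, where 1 is 90 degrees, a list of three; "claw": the opening, from 0 (shut) to 1 (fully open). A call has 1 to 12 rows; each row is the pose to reach, as a shift and turn from the pose commanded when the call began, along the tool's axes at that moment; what a row does not reach only later rows make up. A row lasts 1/10 s, in which the tool goes at most 50 mm and 8.59 degrees, less where a joint would pass 70% of its speed; a pose out of reach is approached as far as the arm can. A call with a number of a shift or a turn outside -1 to 1 is refused whole. A call with a gripper value outside its range is refused whole. The fingers move at their own pace and stop on an object; "force" is the grip in N (left out, the last holds). Time passes only in rows, so rows that repeat a pose let the fingers close. It gives the time, the measured TCP pose, the force, the opening and the grip force at its end, in the units of the state.
- observe(): the state, without advancing time (a new reading comes with each control period).
- optics.snapshot(name): name is "scene" or "top"; returns a dict with "pixels" (420x560x3 uint8, red, green, blue), "camera_matrix" (3x3 intrinsics, pixels), "view" (4x4, takes a point from world to camera coordinates). Camera axes: x right, y down, z forward; pixel columns grow to the right and rows downward; lengths in m; the calibration is good to about 2 mm. A picture is of the moment at which its call begins. There is no depth.
- robot.finish_job(): hands the job in; it is judged then, once.
The state is a dict: "time_s": time; "joints": joint angles; "joint_velocities": joint speeds; "effort": joint torques, N m; "ee_pos": TCP position; "tool_rot": TCP orientation; "ft_force": force on the tool from outside, world axes, zero at the start; "moment": the same for the moment, N m; "grip_width": opening from 0.0 (shut) to 1.0 (fully open); "finger_force": force on a finger pad.
Only numpy, scipy, OpenCV 4.12 (cv2) and the standard library are available. Lean on these libraries where they do the work, as an engineer would, in place of code of your own. Each camera call takes 0.05 s, during which the arm holds its last target. There are 200 camera calls.

## Working session

There is one attempt and no reset: what is moved stays moved. The work goes in short steps, Python scripts to look and compute and a tool call to move; the robot and the scene stay as the last step left them, time stands still between calls to the robot, and variables do not carry over. Pictures are saved under pics/ and viewed, at most 14 in all, crops included, and the job is handed in when it is done.

Besides the shell and the picture viewer there is one more tool, called after "Request:" by a JSON object that holds its "name" and its "arguments". jog_arm: Moves the arm, as the interface text tells. Scaled input: -1 to 1 covers 0.4 m each way for a shift and 90 degrees each way for a turn. Its arguments: {"type":"object","properties":{"xyz":{"type":"array"},"twist":{"type":"array"},"claw":{"type":"array"},"force":{"type":"number"}},"required":["xyz","twist","claw"]}

```bash
ls; mkdir -p pics; python3 - <<'E'
from rig import observe, optics, robot
import cv2,numpy as np
print(observe(), robot.grasp_offset)
for n in("scene","top"):
    s=optics.snapshot(n); cv2.imwrite(f"pics/{n}0.png",s["pixels"][:,:,::-1]); print(n,s["camera_matrix"],s["view"]); np.savez(f"{n}0.npz",**s)
E
```

```text
pics
{'time_s': 0.0, 'joints': array([ 1.22681371,  0.33388543,  0.03990431,  1.46627779, -0.0134003 ,
        1.34327855, -0.05846761]), 'joint_velocities': array([-0.00019692, -0.00102238, -0.00068524,  0.00124865,  0.00065449,
       -0.0012088 , -0.00119857]), 'effort': array([-1.63873956e-04, -6.58567643e+01,  1.36489268e+00, -4.05559087e+01,
        1.67819776e-02,  1.25665159e-02, -3.95806387e-05]), 'ee_pos': array([ 0.15745542, -0.63045844,  0.40383474]), 'tool_rot': array([ 9.92520062e-01,  1.22079075e-01, -1.54166921e-04, -7.76270719e-04]), 'ft_force': array([-0.01306266, -0.08399476, -0.33474851]), 'moment': array([ 0.02536226, -0.02302816,  0.02040312]), 'finger_force': 0.0, 'grip_width': 0.9929255162284402} 0.1547
scene [[414.69605532   0.         279.99271349]
 [  0.         414.69605532 206.73023688]
 [  0.           0.           1.        ]] [[ 0.880808    0.47317495  0.01681493 -0.58852783]
 [ 0.4004658  -0.72557433 -0.55961508 -0.15942788]
 [-0.25259536  0.49964724 -0.82858205  1.42120605]
 [ 0.          0.          0.          1.        ]]
top [[395.20283602   0.         276.76792808]
 [  0.         395.20283602 205.15972878]
 [  0.           0.           1.        ]] [[-0.01653668 -0.99986035  0.00241064  0.06012164]
 [-0.99053021  0.01605363 -0.13635314  0.61441342]
 [ 0.1362954  -0.00464264 -0.99065736  0.99825675]
 [ 0.          0.          0.          1.        ]]
```

View pics/scene0.png

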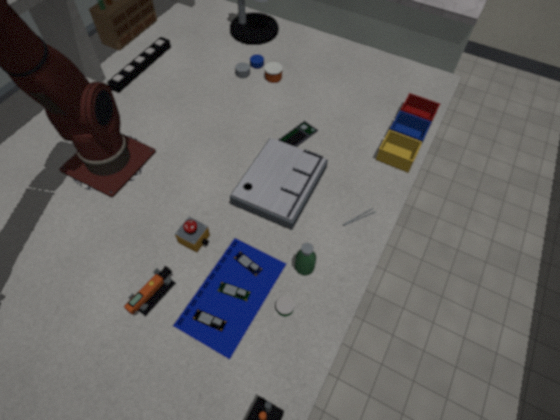

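View pics/top0.png

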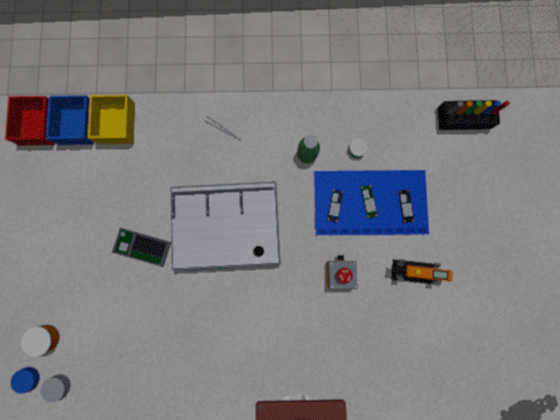

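Scene: the arm is out of the way. The plate is at about top (225,225) with the dot at (258,251). Three boards lie on the mat: blue (335,205), green (370,200) and black (406,206). The mushroom is at (345,275) and the thermometer at (425,272), nose to be determined.

```bash
cat > h.py <<'E'
import numpy as np, cv2
from scipy.spatial.transform import Rotation as R
def ray(s,p):
    K,V=s["camera_matrix"],s["view"]; d=V[:3,:3].T@np.linalg.solve(K,[p[0],p[1],1]); return -V[:3,:3].T@V[:3,3],d
def onz(s,p,z):
    c,d=ray(s,p); return c+d*(z-c[2])/d[2]
def tri(s1,p1,s2,p2):
    c1,d1=ray(s1,p1);c2,d2=ray(s2,p2)
    t=np.linalg.lstsq(np.c_[d1,-d2],c2-c1,rcond=None)[0]; a,b=c1+d1*t[0],c2+d2*t[1]
    return (a+b)/2,np.linalg.norm(a-b)
def proj(s,P):
    q=s["view"][:3,:3]@np.asarray(P,float)+s["view"][:3,3]; q=s["camera_matrix"]@q; return q[:2]/q[2]
def blobs(s,lo,hi,amin=15,roi=None):
    hsv=cv2.cvtColor(s["pixels"],cv2.COLOR_RGB2HSV); m=cv2.inRange(hsv,np.array(lo),np.array(hi))
    if roi: k=np.zeros_like(m);k[roi[1]:roi[3],roi[0]:roi[2]]=1;m=m*k
    n,l,st,c=cv2.connectedComponentsWithStats(m)
    return [(c[i],st[i,4],cv2.minAreaRect(np.argwhere(l==i)[:,::-1].astype(np.float32))) for i in range(1,n) if st[i,4]>=amin],m
E
python3 - <<'E'
from h import *
T=dict(np.load("top0.npz"));S=dict(np.load("scene0.npz"))
np.set_printoptions(precision=4,suppress=True)
for nm,s,roi in(("top",T,(110,100,470,310)),("scene",S,(100,100,400,370))):
    for c,lo,hi in(("red",(0,150,90),(6,255,255)),("orange",(7,150,90),(18,255,255)),("blue",(110,150,80),(125,255,255)),("dot",(0,0,0),(180,255,30))):
        for b in blobs(s,lo,hi,20,roi)[0]: print(nm,c,b[0],b[1],b[2])
cv2.imwrite("pics/ct.png",cv2.resize(T["pixels"][160:300,160:460,::-1],None,fx=2.66,fy=2.66,interpolation=cv2.INTER_CUBIC))
cv2.imwrite("pics/cs.png",cv2.resize(S["pixels"][130:360,110:340,::-1],None,fx=2.6,fy=2.6,interpolation=cv2.INTER_CUBIC))
E
```

```text
top red [344.3735 274.8554] 83 ((344.1131896972656, 275.603759765625), (14.010775566101074, 13.461333274841309), 15.94539737701416)
top orange [420.3511 271.6879] 282 ((423.4795227050781, 272.174072265625), (34.292903900146484, 11.21675968170166), 6.709837436676025)
top orange [448.9762 275.0476] 42 ((447.5, 275.5), (9.0, 7.0), 90.0)
top blue [370.1901 202.5319] 5260 ((370.9984436035156, 202.33810424804688), (63.72092056274414, 113.45198822021484), 89.454345703125)
top dot [451.6146 117.9272] 563 ((453.5, 115.5), (27.0, 31.0), 90.0)
top dot [406.3846 194.6154] 26 ((406.7691955566406, 195.15382385253906), (12.203402519226074, 4.437601089477539), 56.30992889404297)
top dot [408.0417 218.3333] 24 ((407.5, 219.0), (9.0, 4.0), 0.0)
top dot [148.1609 245.954 ] 348 ((148.46974182128906, 246.40284729003906), (30.473960876464844, 15.180547714233398), 16.389541625976562)
top dot [258.1111 250.7937] 63 ((258.0, 251.0), (8.0, 8.0), 90.0)
top dot [405.3792 273.2958] 240 ((412.38519287109375, 271.6297302246094), (40.876773834228516, 19.047439575195312), 6.519801139831543)
top dot [424.1892 264.405
[... 1137 characters left out ...]
t [247.3636 186.3182] 22 ((247.5, 186.0), (4.0, 5.0), 90.0)
scene dot [164.7015 272.7761] 67 ((164.50001525878906, 272.5), (7.071067810058594, 9.899495124816895), 45.0)
scene dot [156.5315 296.6024] 254 ((156.4172821044922, 296.44378662109375), (7.858270168304443, 42.414939880371094), 43.66777801513672)
scene dot [239.95 296.3 ] 20 ((239.9000244140625, 296.1999816894531), (8.049844741821289, 2.236067771911621), 26.56505012512207)
scene dot [196.8696 314.6957] 23 ((196.70004272460938, 314.6000061035156), (2.683281421661377, 8.497057914733887), 26.56505012512207)
scene dot [217.4681 325.4894] 47 ((217.1517333984375, 325.8207092285156), (6.643638610839844, 14.117733001708984), 85.2363510131836)
```

View pics/ct.png

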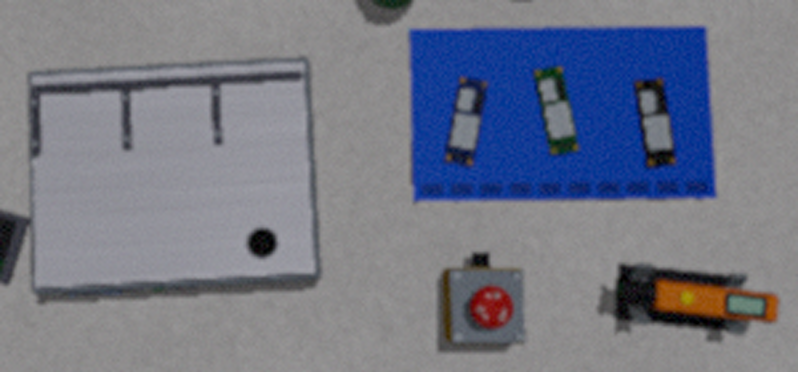

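View pics/cs.png

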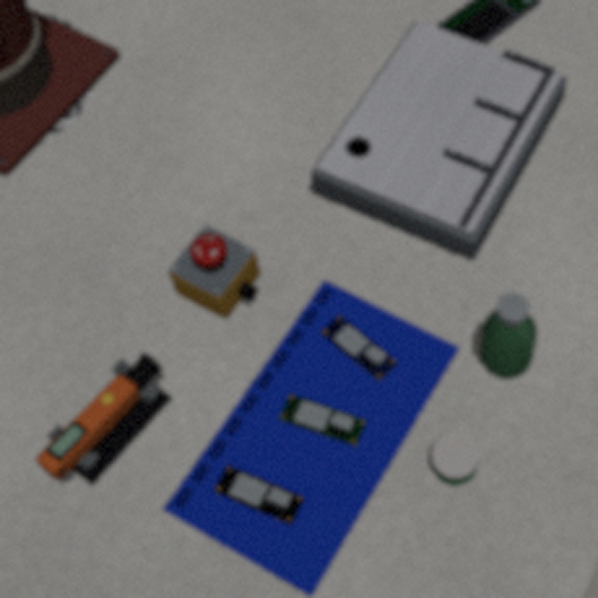

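Crops show the plate with its end rail at crop row ~80 and side stops at crop columns 35/126/217. The thermometer's black nose points image-left (world +y). Now the measurements.

```bash
cat > m.py <<'E'
from h import *
def board_rects(s,roi):
    hsv=cv2.cvtColor(s["pixels"],cv2.COLOR_RGB2HSV); m=cv2.inRange(hsv,np.array((110,150,80)),np.array((125,255,255)))
    n,l,st,c=cv2.connectedComponentsWithStats(m); best=None
    k=np.zeros_like(m);k[roi[1]:roi[3],roi[0]:roi[2]]=255
    m=m&k
    hull=cv2.convexHull(cv2.findNonZero(m)); f=np.zeros_like(m); cv2.fillConvexPoly(f,hull,255)
    f=cv2.erode(f,np.ones((5,5)))
    d=f&~m
    n,l,st,c=cv2.connectedComponentsWithStats(d)
    return [cv2.minAreaRect(np.argwhere(l==i)[:,::-1].astype(np.float32)) for i in range(1,n) if st[i,4]>80],hull
E
python3 - <<'E'
from m import *
T=dict(np.load("top0.npz"));S=dict(np.load("scene0.npz"))
np.set_printoptions(precision=4,suppress=True)
print("cams",ray(T,(0,0))[0],ray(S,(0,0))[0])
print("mush",tri(T,(344.37,274.86),S,(190.06,225.8)))
print("dot",tri(T,(258.11,250.79),S,(247.36,186.32)), onz(T,(258.11,250.79),.056))
bt,_=board_rects(T,(300,160,440,240)); bs,_=board_rects(S,(160,230,300,360))
for r in bt:
    b=cv2.boxPoints(r); e=sorted([(np.linalg.norm(b[i]-b[(i+1)%4]),i) for i in range(4)])
    i,j=e[0][1],(e[0][1]+2)%4
    P=[onz(T,(b[k]+b[(k+1)%4])/2,.007) for k in(i,j)]
    q=min(bs,key=lambda x:np.linalg.norm(np.array(x[0])-proj(S,onz(T,r[0],.007))))
    d=P[1]-P[0]; print("board",r,onz(T,r[0],.007)[:2],"len",np.linalg.norm(d),"yaw",np.degrees(np.arctan2(d[1],d[0])),"tri",tri(T,r[0],S,q[0]))
cT=lambda x,y:((x+.5)/2.66-.5+160,(y+.5)/2.66-.5+160); cS=lambda x,y:((x+.5)/2.6-.5+110,(y+.5)/2.6-.5+130)
for nm,a,b in(("plate farright",(305,60),(563,80)),("plate nearright",(318,272),(314,175)),("farleft",(31,73),None),("nearleft",(37,290),(415,23)),("thermo tail",(776,307),(45,463)),("stop1 lo",(36,156),(507,55)),("stop2lo",(126,149),(478,101)),("stop3lo",(218,143),(447,152))):
    print(nm, onz(T,cT(*a),.056), tri(T,cT(*a),S,cS(*b)) if b else "")
# dark profile of the stops and rail
g=cv2.cvtColor(T["pixels"],cv2.COLOR_RGB2GRAY).astype(float)
def sub(seg,lo):
    w=np.clip(lo-seg,0,None); return (w*np.arange(len(seg))).sum()/w.sum() if w.sum()>0 else np.nan
for x0 in(170,203,237):
    pts=[(x0+sub(g[y,x0:x0+10],120),y) for y in range(195,213)]
    print("stop",[np.round(onz(T,p,.064)[:2],4) for p in pts[::4]], np.polyfit([onz(T,p,.064)[0] for p in pts],[onz(T,p,.064)[1] for p in pts],1))
pts=[onz(T,(x,184+sub(g[184:196,x],120)),.064) for x in list(range(180,202))+list(range(212,236))+list(range(246,268))]
pts=np.array(pts); print("rail", np.polyfit(pts[:,1],pts[:,0],1))
for n,s in(("scene",S),("top",T)):
    for o in blobs(s,(7,150,90),(18,255,255),100,(100,250,470,310))[0]: print(n,o[0],cv2.boxPoints(o[2]))
E
```

```text
cams [0.4735 0.0549 1.0726] [ 0.9412 -0.5473  1.0983]
mush (array([ 0.4337, -0.1144,  0.0758]), np.float64(0.0018061917901359744))
dot (array([0.4968, 0.1   , 0.0552]), np.float64(0.0007900880192080773)) [0.4965 0.0997 0.056 ]
board ((369.134765625, 200.654541015625), (33.540855407714844, 13.817144393920898), 79.87532806396484) [ 0.6285 -0.2022] len 0.091998490272829 yaw -172.70565831251596 tri (array([ 0.629 , -0.2018,  0.007 ]), np.float64(0.0013700412633629953))
board ((334.8232727050781, 204.7898712158203), (10.758386611938477, 33.47053909301758), 10.12467098236084) [ 0.6186 -0.1082] len 0.09232780496755214 yaw 167.90963589903097 tri (array([ 0.6188, -0.1083,  0.0059]), np.float64(0.0002316609963044837))
board ((405.5946044921875, 205.56756591796875), (32.879798889160156, 11.836727142333984), 80.53767395019531) [ 0.6133 -0.3009] len 0.0897952064393455 yaw -174.06035607491015 tri (array([ 0.614 , -0.3018,  0.0036]), np.float64(0.0007167528604363154))
plate farright [0.674  0.0554 0.056 ] (array([0.6817, 0.0841, 0.2914]), np.float64(0.12069825948072321))
plate nearright [0.4674 0.0
[... 606 characters left out ...]
3643936694984606))
stop [array([0.6431, 0.3167]), array([0.6327, 0.3188]), array([0.6223, 0.3184]), array([0.6118, 0.3174]), array([0.6015, 0.3174])] [0.0276 0.3009]
stop [array([0.6417, 0.2305]), array([0.6312, 0.2298]), array([0.6208, 0.2297]), array([0.6104, 0.2291]), array([0.6   , 0.2289])] [0.0337 0.2087]
stop [array([0.6403, 0.1428]), array([0.6298, 0.143 ]), array([0.6194, 0.1428]), array([0.609, 0.142]), array([0.5986, 0.141 ])] [0.0492 0.1119]
rail [-0.0318  0.6596]
scene [146.3889 290.5667] [[124.4826 306.5758]
 [156.3673 273.4648]
 [162.5936 279.4605]
 [130.7089 312.5715]]
top [420.3511 271.6879] [[405.7952 275.7406]
 [407.1058 264.6007]
 [441.1638 268.6075]
 [439.8532 279.7475]]
```

```bash
cat >> h.py <<'E'
def down(a): return R.from_quat([np.cos(np.radians(a)/2),np.sin(np.radians(a)/2),0,0])
def go(p,rot):
    from rig import observe
    o=observe(); r0=R.from_quat(o["tool_rot"]); s=r0.inv().apply(np.array(p)-o["ee_pos"])/.4; t=(r0.inv()*rot).as_rotvec()/(np.pi/2)
    print("t",round(o["time_s"],2),"pos",np.round(o["ee_pos"],4),"F",np.round(o["ft_force"],1),"xyz",np.round(s,4),"twist",np.round(t,4),"rows>=",int(max(np.ceil(np.linalg.norm(s)*8),np.ceil(np.linalg.norm(t)*90/8.59))))
E
python3 -c "
from h import *
go((.3,-.37,.35),down(0))"
```

```text
t 0.1 pos [ 0.1575 -0.6305  0.4039] F [ 0.9 -0.2  0.7] xyz [ 0.5035 -0.5452  0.1355] twist [-0.0009  0.0002  0.1558] rows>= 7
```

Request:
{"name": "jog_arm", "arguments": {"xyz": [[0.5035,-0.545,0.1355],[0.5035,-0.545,0.1355],[0.5035,-0.545,0.1355],[0.5035,-0.545,0.1355],[0.5035,-0.545,0.1355],[0.5035,-0.545,0.1355],[0.5035,-0.545,0.1355],[0.5035,-0.545,0.1355],[0.5035,-0.545,0.1355],[0.5035,-0.545,0.1355]], "twist": [[-0.001,0,0.156],[-0.001,0,0.156],[-0.001,0,0.156],[-0.001,0,0.156],[-0.001,0,0.156],[-0.001,0,0.156],[-0.001,0,0.156],[-0.001,0,0.156],[-0.001,0,0.156],[-0.001,0,0.156]], "claw": [0,0,0,0,0,0,0,0,0,0], "force": 25}}

```text
time_s: 1.1
ee_pos: [0.2993, -0.3715, 0.3506]
tool_rot: [1.0, -0.001, 0.0, 0.001]
ft_force: [-0.2, -0.4, 0.8]
grip_width: 0.001
finger_force: 0.0
```

```bash
python3 -c "
from h import *
go((.434,-.1146,.28),down(0))"
```

```text
t 1.1 pos [ 0.2993 -0.3715  0.3506] F [-0.2 -0.4  0.8] xyz [ 0.335  -0.6433  0.1754] twist [ 0.0011 -0.0001 -0.0016] rows>= 6
```

Request:
{"name": "jog_arm", "arguments": {"xyz": [[0.335,-0.643,0.175],[0.335,-0.643,0.175],[0.335,-0.643,0.175],[0.335,-0.643,0.175],[0.335,-0.643,0.175],[0.335,-0.643,0.175],[0.335,-0.643,0.175],[0.335,-0.643,0.21],[0.335,-0.643,0.23],[0.335,-0.643,0.24],[0.335,-0.643,0.247],[0.335,-0.643,0.247]], "twist": [[0.001,0,0],[0.001,0,0],[0.001,0,0],[0.001,0,0],[0.001,0,0],[0.001,0,0],[0.001,0,0],[0.001,0,0],[0.001,0,0],[0.001,0,0],[0.001,0,0],[0.001,0,0]], "claw": [0,0,0,0,0,0,0,0,0,0,0,0]}}

```text
time_s: 2.3
ee_pos: [0.4341, -0.114, 0.2523]
tool_rot: [1.0, -0.001, -0.0, 0.0]
ft_force: [-5.2, 0.8, 12.3]
grip_width: 0.002
finger_force: 5.9
```

```bash
python3 -c "
from h import *
go((.434,-.1146,.25),down(0))"
```

```text
t 2.3 pos [ 0.4341 -0.114   0.2523] F [-5.2  0.8 12.3] xyz [-0.0002  0.0014  0.0059] twist [ 0.0003  0.0003 -0.0011] rows>= 1
```

Request:
{"name": "jog_arm", "arguments": {"xyz": [[0,0,0.007],[0,0,0.007],[0,0,0.007],[0,0,0.007],[0,0,-0.1],[0,0,-0.2],[0,0,-0.2]], "twist": [[0,0,0],[0,0,0],[0,0,0],[0,0,0],[0,0,0],[0,0,0],[0,0,0]], "claw": [0,0,0,0,0,0,0.5]}}

```text
time_s: 3.0
ee_pos: [0.4357, -0.114, 0.3367]
tool_rot: [1.0, -0.001, 0.004, 0.001]
ft_force: [1.1, 0.7, -0.3]
grip_width: 0.155
finger_force: 0.0
```

```bash
python3 - <<'E'
from m import *
from rig import optics
np.set_printoptions(precision=4,suppress=True)
T=optics.snapshot("top");S=optics.snapshot("scene")
for s in(T,S): cv2.imwrite("pics/a%d.png"%(s is S),s["pixels"][:,:,::-1])
bt=board_rects(T,(300,160,440,240))[0];print(bt)
for nm,s,roi in(("top",T,(310,240,380,310)),("scene",S,(160,200,220,260))):
    for b in blobs(s,(0,150,90),(6,255,255),20,roi)[0]: print(nm,b[0],b[1])
for r in bt:
    rc=r; w,h=r[1]; a=np.radians(r[2]+(0 if w>h else 90)); u=np.array([np.cos(a),np.sin(a)])*20
    A,B=onz(T,r[0]-u,.007),onz(T,r[0]+u,.007); d=A-B if A[0]>B[0] else B-A
    c=onz(T,r[0],.007); yaw=np.arctan2(d[1],d[0]); g=c-.032*np.array([np.cos(yaw),np.sin(yaw),0])
    print("board",c,np.degrees(yaw),"grasp",g)
E
```

```text
[((369.4056701660156, 199.1697998046875), (36.812625885009766, 16.071182250976562), 74.05460357666016), ((335.0649719238281, 205.18588256835938), (12.561545372009277, 32.55196762084961), 11.689369201660156), ((405.9823303222656, 205.19793701171875), (33.326393127441406, 11.209395408630371), 82.56858825683594)]
scene [190.4426 227.9016] 61
board [ 0.6325 -0.2032  0.007 ] 13.124325944819585 grasp [ 0.6014 -0.2104  0.007 ]
board [ 0.6175 -0.1088  0.007 ] -13.63578961178405 grasp [ 0.5864 -0.1013  0.007 ]
board [ 0.6143 -0.302   0.007 ] 3.8942436085319856 grasp [ 0.5824 -0.3042  0.007 ]
```

```bash
cat >> m.py <<'E'
def board_poses(T,roi=(300,160,440,240)):
    hsv=cv2.cvtColor(T["pixels"],cv2.COLOR_RGB2HSV); m=cv2.inRange(hsv,np.array((110,150,80)),np.array((125,255,255)))
    k=np.zeros_like(m);k[roi[1]:roi[3],roi[0]:roi[2]]=255; m=m&k
    f=np.zeros_like(m); cv2.fillConvexPoly(f,cv2.convexHull(cv2.findNonZero(m)),255); f=cv2.erode(f,np.ones((5,5)))
    d=cv2.morphologyEx(f&~m,cv2.MORPH_OPEN,np.ones((3,3)))
    n,l,st,c=cv2.connectedComponentsWithStats(d); out=[]
    for i in range(1,n):
        if st[i,4]<150: continue
        P=np.array([onz(T,p,.007)[:2] for p in np.argwhere(l==i)[:,::-1]]); mu=P.mean(0); w,v=np.linalg.eigh(np.cov(P.T)); u=v[:,1]*np.sign(v[0,1])
        out.append((*mu,np.degrees(np.arctan2(u[1],u[0])),np.sqrt(12*w[1]),np.sqrt(12*w[0])))
    return sorted(out,key=lambda q:-q[1])
E
python3 - <<'E'
from m import *
from rig import optics
np.set_printoptions(precision=4,suppress=True)
a=[board_poses(optics.snapshot("top")) for _ in range(4)]
a=[x for x in a if len(x)==3]; print(len(a)); a=np.array(a); print(a.mean(0)); print(a.std(0))
for x,y,w,_,_ in a.mean(0): print("grasp",x-.030*np.cos(np.radians(w)),y-.030*np.sin(np.radians(w)),w)
E
```

```text
4
[[  0.6163  -0.1077 -11.825    0.0839   0.0281]
 [  0.6277  -0.2013   8.8765   0.0906   0.0309]
 [  0.6125  -0.3016   5.6368   0.0884   0.0292]]
[[0.0004 0.0003 0.3517 0.0007 0.    ]
 [0.0002 0.0001 0.2192 0.0005 0.0003]
 [0.0002 0.0001 0.2633 0.0005 0.0001]]
grasp 0.5869680508352626 -0.10155537104110565 -11.825004179324033
grasp 0.5980901304677553 -0.20597304726195356 8.876477165368113
grasp 0.5826436710074618 -0.30454030882337235 5.636777601876487
```

```bash
python3 -c "
from h import *
go((.587,-.1015,.20),down(-11.8))"
```

```text
t 3.3 pos [ 0.4337 -0.1134  0.3302] F [ 0.1  0.5 -0.6] xyz [ 0.3839 -0.0297  0.3248] twist [-0.0004  0.0012  0.1308] rows>= 5
```

Request:
{"name": "jog_arm", "arguments": {"xyz": [[0.384,-0.03,0.1],[0.384,-0.03,0.2],[0.384,-0.03,0.325],[0.384,-0.03,0.325],[0.384,-0.03,0.325],[0.384,-0.03,0.36],[0.384,-0.03,0.375],[0.384,-0.03,0.383],[0.384,-0.03,0.383]], "twist": [[0,0.001,0.131],[0,0.001,0.131],[0,0.001,0.131],[0,0.001,0.131],[0,0.001,0.131],[0,0.001,0.131],[0,0.001,0.131],[0,0.001,0.131],[0,0.001,0.131]], "claw": [0.55,0.55,0.55,0.55,0.55,0.55,0.55,0.55,0.55], "force": 25}}

```text
time_s: 4.2
ee_pos: [0.5874, -0.1017, 0.1792]
tool_rot: [0.995, -0.103, 0.001, 0.0]
ft_force: [0.3, -0.7, -0.4]
grip_width: 0.547
finger_force: 0.0
```

```bash
python3 -c "
from h import *
go((.587,-.1015,.1750),down(-11.8))
from rig import optics
T=optics.snapshot('scene');cv2.imwrite('pics/g1.png',cv2.resize(T['pixels'][190:350,150:350,::-1],None,fx=3,fy=3))"
```

```text
t 4.2 pos [ 0.5874 -0.1017  0.1792] F [ 0.3 -0.7 -0.4] xyz [-0.0012 -0.0003  0.0104] twist [ 0.0002 -0.0019 -0.0004] rows>= 1
```

View pics/g1.png

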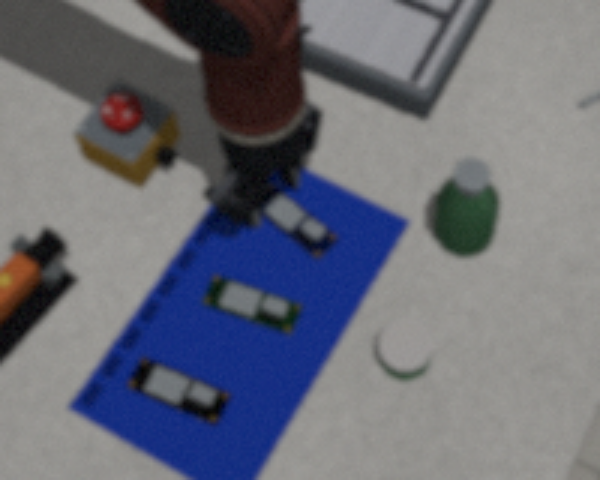

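The gripper straddles the near end of the blue board (crop ~(260,195)); the other boards and the bottle are clear.

Request:
{"name": "jog_arm", "arguments": {"xyz": [[0,0,0.006],[0,0,0.01],[0,0,0.01],[0,0,0.01],[0,0,0.01],[0,0,0.01],[0,0,0.01],[0,0,0.01]], "twist": [[0,0,0],[0,0,0],[0,0,0],[0,0,0],[0,0,0],[0,0,0],[0,0,0],[0,0,0]], "claw": [0.55,0.55,0.2,0.2,0.2,0.2,0.2,0.2]}}

```text
time_s: 5.05
ee_pos: [0.5883, -0.1014, 0.1753]
tool_rot: [0.995, -0.103, 0.002, 0.0]
ft_force: [-1.1, 0.9, 6.6]
grip_width: 0.342
finger_force: 28.4
```

```bash
python3 -c "
from h import *
go((.566,.292,.30),down(1.9))"
```

```text
t 5.05 pos [ 0.5883 -0.1014  0.1753] F [-1.1  0.9  6.6] xyz [-0.2548 -0.9513 -0.3126] twist [ 0.0002 -0.0022 -0.1523] rows>= 9
```

Request:
{"name": "jog_arm", "arguments": {"xyz": [[0,0,-0.1],[0,0,-0.2],[0,0,-0.312],[-0.06,-0.22,-0.312],[-0.125,-0.467,-0.312],[-0.255,-0.951,-0.312],[-0.255,-0.951,-0.312],[-0.255,-0.951,-0.312],[-0.255,-0.951,-0.312],[-0.255,-0.951,-0.312],[-0.255,-0.951,-0.312],[-0.255,-0.951,-0.312]], "twist": [[0,0,0],[0,0,0],[0,0,0],[0,0,-0.05],[0,-0.002,-0.1],[0,-0.002,-0.152],[0,-0.002,-0.152],[0,-0.002,-0.152],[0,-0.002,-0.152],[0,-0.002,-0.152],[0,-0.002,-0.152],[0,-0.002,-0.152]], "claw": [0.2,0.2,0.2,0.2,0.2,0.2,0.2,0.2,0.2,0.2,0.2,0.2]}}

```text
time_s: 6.25
ee_pos: [0.5626, 0.2995, 0.2993]
tool_rot: [1.0, 0.021, -0.001, -0.002]
ft_force: [-0.5, 0.9, -0.0]
grip_width: 0.335
finger_force: 25.1
```

```bash
cat > look.py <<'E'
from m import *
from rig import optics,observe
import sys
o=observe(); print(np.round(o["ee_pos"],4),np.round(o["ft_force"],1),"grip",round(o["grip_width"],3),round(o["finger_force"],1))
T=optics.snapshot('top');S=optics.snapshot('scene')
b=[board_poses(optics.snapshot("top")) for _ in range(2)]
for x in b: print(np.round(x,4).tolist())
a=cv2.resize(T['pixels'][160:280,150:290,::-1],(490,420)); c=cv2.resize(S['pixels'][120:240,210:350,::-1],(300,257))
img=np.zeros((420,800,3),np.uint8); img[:,:490]=a; img[:257,495:795]=c; cv2.imwrite("pics/"+sys.argv[1],img)
E
python3 look.py p1.png; python3 -c "
from h import *
go((.566,.292,.233),down(1.9))"
```

```text
[0.5626 0.2995 0.2993] [-0.5  0.9 -0. ] grip 0.335 25.1
[[0.6276, -0.2014, 8.5562, 0.0909, 0.0308], [0.6118, -0.3017, 5.3473, 0.0872, 0.0292]]
[[0.628, -0.2015, 8.491, 0.0905, 0.0311], [0.6122, -0.3015, 5.8184, 0.0882, 0.0291]]
t 6.45 pos [0.5659 0.2909 0.2987] F [-0.4 -0.4 -0.8] xyz [ 0.0005 -0.003   0.1642] twist [ 0.0005  0.0009 -0.001 ] rows>= 2
```

View pics/p1.png

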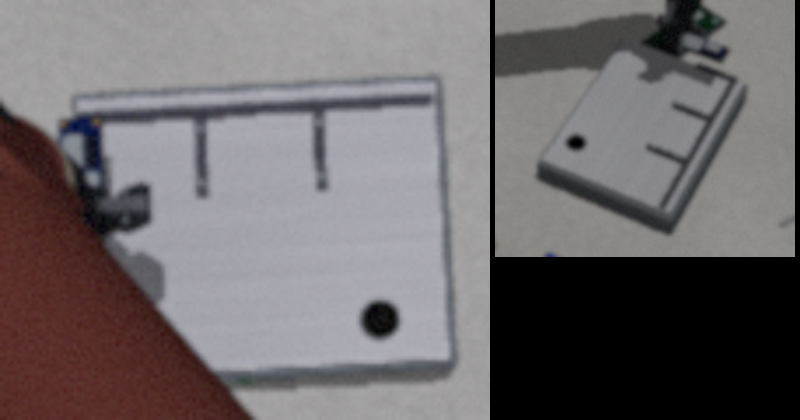

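Blue board is held over bay 1 (crop (82,150)), roughly straight. Lowering it.

Request:
{"name": "jog_arm", "arguments": {"xyz": [[0,-0.003,0.08],[0,-0.003,0.14],[0,-0.003,0.16],[0,-0.003,0.168],[0,-0.003,0.168]], "twist": [[0,0,0],[0,0,0],[0,0,0],[0,0,0],[0,0,0]], "claw": [0.2,0.2,0.2,0.2,0.2]}}

```text
time_s: 6.95
ee_pos: [0.5659, 0.2926, 0.2323]
tool_rot: [1.0, 0.016, -0.0, -0.0]
ft_force: [0.1, 0.3, -0.4]
grip_width: 0.34
finger_force: 25.1
```

```bash
python3 - <<'E'
from h import *
go((.566,.292,.2293),down(1.9))
from rig import optics
T=optics.snapshot('top')
cv2.imwrite("pics/p2.png",cv2.resize(T['pixels'][170:235,155:235,::-1],None,fx=7,fy=7,interpolation=cv2.INTER_CUBIC))
E
```

```text
t 6.95 pos [0.5659 0.2926 0.2323] F [ 0.1  0.3 -0.4] xyz [0.0002 0.0016 0.0075] twist [-0.0002  0.0005 -0.0009] rows>= 1
```

View pics/p2.png

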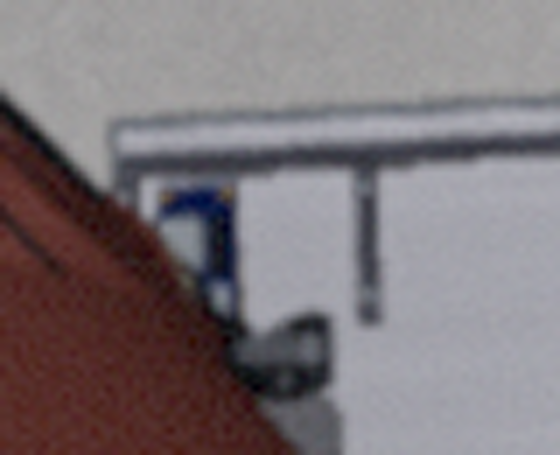

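The board sits just above the plate, about 5 mm from the rail (crop row 187 vs 172) and 4–7 mm from the stop.

Request:
{"name": "jog_arm", "arguments": {"xyz": [[0,0,0.006],[0.006,0,0.006],[0.012,0,0.006],[0.018,0,0.006],[0.018,0,0.006]], "twist": [[0,0,0],[0,0,0],[0,0,0],[0,0,0],[0,0,0]], "claw": [0.2,0.2,0.2,0.2,0.2], "force": 20}}

```text
time_s: 7.5
ee_pos: [0.5718, 0.2936, 0.2293]
tool_rot: [1.0, 0.017, -0.002, 0.0]
ft_force: [-6.7, -3.3, 5.0]
grip_width: 0.337
finger_force: 27.9
```

Request:
{"name": "jog_arm", "arguments": {"xyz": [[0.003,-0.005,0],[0.003,-0.01,0],[0.003,-0.013,0],[0.003,-0.013,0]], "twist": [[0,0,0],[0,0,0],[0,0,0],[0,0,0]], "claw": [0.2,0.2,0.2,0.2]}}

```text
time_s: 7.9
ee_pos: [0.5724, 0.2957, 0.2293]
tool_rot: [1.0, 0.015, -0.004, 0.004]
ft_force: [-16.3, -16.6, 18.7]
grip_width: 0.344
finger_force: 36.9
```

Request:
{"name": "jog_arm", "arguments": {"xyz": [[0,0,-0.003],[0,0,-0.003],[0,0,-0.003],[0,0,-0.003],[0,0,-0.05],[0,0,-0.2],[0,0.2,-0.3],[0,0.5,-0.3],[0,0.5,-0.3],[0,0.5,-0.3],[0,0.5,-0.3]], "twist": [[0,0,0],[0,0,0],[0,0,0],[0,0,0],[0,0,0],[0,0,0],[0,0,0],[0,0,0],[0,0,0],[0,0,0],[0,0,0]], "claw": [0.55,0.55,0.55,0.55,0.55,0.55,0.55,0.55,0.55,0.55,0.55]}}

```text
time_s: 9.0
ee_pos: [0.5814, 0.0917, 0.35]
tool_rot: [1.0, 0.012, 0.0, 0.002]
ft_force: [-0.5, -0.3, -0.2]
grip_width: 0.55
finger_force: 0.0
```

```bash
cat > home.py <<'E'
# boards on the plate in the preheater frame, from the top view
from m import *
def plate(T,z=.062):
    O=np.array([.5655,.187]);th=.033;M=np.array([[np.cos(th),np.sin(th)],[-np.sin(th),np.cos(th)]])
    g=cv2.cvtColor(T["pixels"],cv2.COLOR_RGB2HSV); out=[]
    for k,by in enumerate((.110,.022,-.066)):
        # pixels of the bay's region, between stop and 20 mm right of board
        W=lambda x,y:proj(T,[*(O+M.T@np.array([x,y])),z])
        q=np.array([W(.083,by+.0145),W(.083,by-.03),W(-.03,by-.03),W(-.03,by+.0145)])
        m=np.zeros(g.shape[:2],np.uint8); cv2.fillConvexPoly(m,q.round().astype(np.int32),255)
        sat=(((g[:,:,1]>70)|(g[:,:,2]<95))&(m>0)).astype(np.uint8)
        n,l,st,c=cv2.connectedComponentsWithStats(sat)
        if sat.sum()<40: out.append(None);continue
        r=cv2.minAreaRect(cv2.findNonZero(sat)); b=np.array([M@(onz(T,p,z)[:2]-O) for p in cv2.boxPoints(r)])
        e1,e2=b[1]-b[0],b[2]-b[1]; L=max(e1,e2,key=np.linalg.norm); L=L*np.sign(L[0])
        out.append((b.mean(0).round(4).tolist(),"dx,dy",(b.mean(0)-[.04,by]).round(4).tolist(),"deg",round(float(np.degrees(np.arctan2(L[1],L[0]))),1),"size",round(float(np.linalg.norm(e1)),4),round(float(np.linalg.norm(e2)),4),"far",b[:,0].max().round(4),"left",b[:,1].max().round(4)))
    return out
if __name__=="__main__":
    from rig import optics
    import sys
    T=optics.snapshot("top")
    for o in plate(T): print(o)
    if len(sys.argv)>1: cv2.imwrite("pics/"+sys.argv[1],cv2.resize(T['pixels'][170:280,155:290,::-1],None,fx=5,fy=5,interpolation=cv2.INTER_CUBIC))
E
python3 home.py p3.png; python3 look.py x.png; python3 -c "
from h import *
go((.598,-.206,.22),down(8.7))"
```

```text
([0.0393, 0.0997], 'dx,dy', [-0.0007, -0.0103], 'deg', -1.1, 'size', 0.0336, 0.0882, 'far', np.float64(0.0842), 'left', np.float64(0.1171))
([0.0448, -0.0045], 'dx,dy', [0.0048, -0.0265], 'deg', 24.8, 'size', 0.0402, 0.1031, 'far', np.float64(0.0999), 'left', np.float64(0.0355))
([0.0262, -0.0743], 'dx,dy', [-0.0138, -0.0083], 'deg', 0.0, 'size', 0.0479, 0.1151, 'far', np.float64(0.0839), 'left', np.float64(-0.0501))
[0.5813 0.0931 0.3499] [ 0.7 -0.5  0.5] grip 0.544 0.0
[[0.6278, -0.2013, 9.1997, 0.0908, 0.0308], [0.612, -0.3016, 6.0767, 0.0875, 0.0293]]
[[0.6274, -0.2015, 8.8305, 0.0908, 0.0312], [0.6122, -0.3016, 5.8981, 0.0883, 0.0293]]
t 9.25 pos [0.5801 0.1008 0.3491] F [0.4 1.4 0.4] xyz [0.0182 0.7686 0.3217] twist [-0.0009  0.0009 -0.0742] rows>= 7
```

View pics/p3.png

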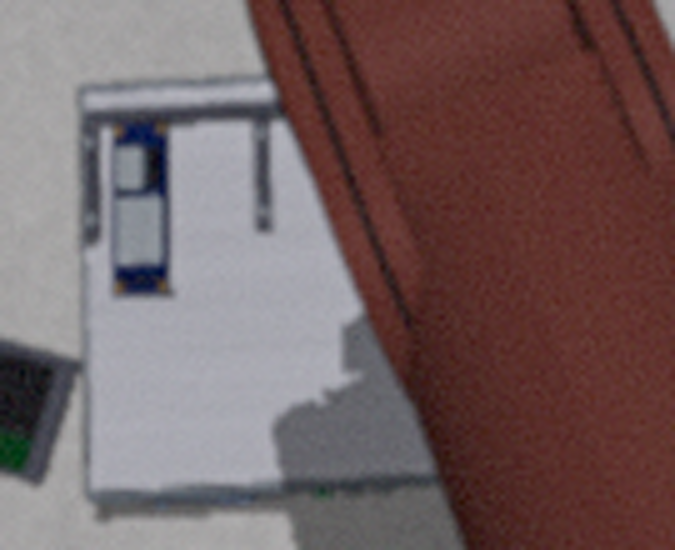

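Board 1 is flush on the rail but ~7 mm off its side stop (stop edge col 98, board col 113), because the fingertips stuck on the plate. I'll nudge it left with the closed fingers.

```bash
cat >> h.py <<'E'
TH=np.degrees(.033)
def loc(x,y,O=(.5655,.187),th=.033): return O[0]+x*np.cos(th)-y*np.sin(th),O[1]+x*np.sin(th)+y*np.cos(th)
E
python3 -c "
from h import *
go((*loc(.045,.062),.26),down(TH))"
```

```text
t 9.25 pos [0.5801 0.1008 0.3491] F [0.4 1.4 0.4] xyz [ 0.0844 -0.371   0.2232] twist [-0.0008  0.001   0.0015] rows>= 4
```

Request:
{"name": "jog_arm", "arguments": {"xyz": [[0.084,-0.371,0.1],[0.084,-0.371,0.223],[0.084,-0.371,0.223],[0.084,-0.371,0.223],[0.084,-0.371,0.27],[0.084,-0.371,0.293],[0.084,-0.38,0.294],[0.084,-0.39,0.294],[0.084,-0.4,0.294],[0.084,-0.41,0.294],[0.084,-0.416,0.294],[0.084,-0.416,0.294]], "twist": [[0,0,0.001],[0,0,0.001],[0,0,0.001],[0,0,0.001],[0,0,0.001],[0,0,0.001],[0,0,0.001],[0,0,0.001],[0,0,0.001],[0,0,0.001],[0,0,0.001],[0,0,0.001]], "claw": [0,0,0,0,0,0,0,0,0,0,0,0]}}

```text
time_s: 10.45
ee_pos: [0.6082, 0.2666, 0.2318]
tool_rot: [1.0, 0.016, -0.001, -0.0]
ft_force: [-0.5, 0.9, -0.2]
grip_width: 0.003
finger_force: 0.0
```

```bash
python3 -c "
from h import *
go((*loc(.045,.083),.2315),down(TH))"
```

```text
t 10.45 pos [0.6082 0.2666 0.2318] F [-0.5  0.9 -0.2] xyz [-0.0009 -0.0122  0.0009] twist [-0.0003  0.0007 -0.0009] rows>= 1
```

Request:
{"name": "jog_arm", "arguments": {"xyz": [[0,-0.004,0],[0,-0.008,0],[0,-0.012,0],[0,-0.012,0]], "twist": [[0,0,0],[0,0,0],[0,0,0],[0,0,0]], "claw": [0,0,0,0]}}

```text
time_s: 10.85
ee_pos: [0.6081, 0.2712, 0.2316]
tool_rot: [1.0, 0.016, -0.001, -0.0]
ft_force: [1.4, 0.4, -0.3]
grip_width: 0.001
finger_force: 0.0
```

```bash
python3 -c "
from h import *
go((*loc(.045,.083),.2315),down(TH))
from rig import optics
T=optics.snapshot('scene')
cv2.imwrite('pics/p4.png',cv2.resize(T['pixels'][120:200,250:350,::-1],None,fx=6,fy=6,interpolation=cv2.INTER_CUBIC))"
```

```text
t 10.85 pos [0.6081 0.2712 0.2316] F [ 1.4  0.4 -0.3] xyz [-0.0009 -0.0007  0.0004] twist [-0.0003  0.0009 -0.001 ] rows>= 1
```

View pics/p4.png

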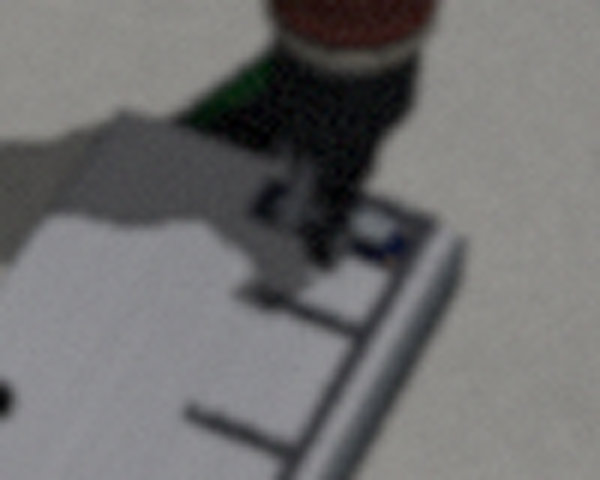

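The fingers are at the board's right edge (crop ~(325,255)); no stop contact yet. Push on gently.

Request:
{"name": "jog_arm", "arguments": {"xyz": [[0,-0.003,0],[0,-0.006,0],[0,-0.009,0],[0,-0.009,0]], "twist": [[0,0,0],[0,0,0],[0,0,0],[0,0,0]], "claw": [0,0,0,0]}}

```text
time_s: 11.3
ee_pos: [0.608, 0.2747, 0.2316]
tool_rot: [1.0, 0.016, -0.001, -0.0]
ft_force: [0.3, -0.2, 0.4]
grip_width: 0.0
finger_force: 0.0
```

Request:
{"name": "jog_arm", "arguments": {"xyz": [[0,-0.003,0],[0,-0.006,0],[0,-0.008,0],[0,-0.008,0]], "twist": [[0,0,0],[0,0,0],[0,0,0],[0,0,0]], "claw": [0,0,0,0]}}

```text
time_s: 11.7
ee_pos: [0.6079, 0.2779, 0.2317]
tool_rot: [1.0, 0.016, -0.001, -0.0]
ft_force: [0.1, -0.7, 0.2]
grip_width: -0.0
finger_force: 0.0
```

```bash
python3 home.py p5.png; python3 -c "
from h import *
go((*loc(.045,.083),.2315),down(TH))"
```

```text
([0.0266, 0.1012], 'dx,dy', [-0.0134, -0.0088], 'deg', -1.2, 'size', 0.0466, 0.1138, 'far', np.float64(0.0846), 'left', np.float64(0.1251))
([0.0259, 0.0187], 'dx,dy', [-0.0141, -0.0033], 'deg', 4.5, 'size', 0.0442, 0.116, 'far', np.float64(0.0851), 'left', np.float64(0.0454))
None
t 11.75 pos [0.6079 0.2778 0.2316] F [ 0.4  0.6 -0.1] xyz [-0.001   0.0159  0.0003] twist [-0.0002  0.0009 -0.0011] rows>= 1
```

View pics/p5.png

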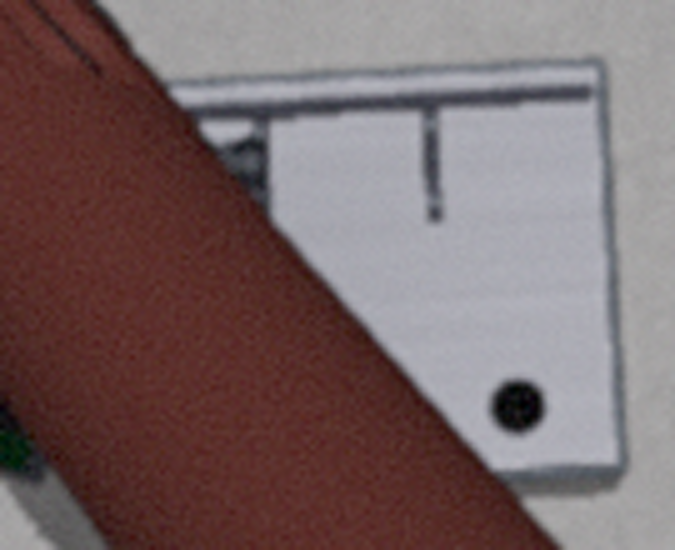

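The arm occludes the bay from above, so I go on by force.

Request:
{"name": "jog_arm", "arguments": {"xyz": [[0,-0.003,0],[0,-0.006,0],[0,-0.008,0],[0,-0.008,0]], "twist": [[0,0,0],[0,0,0],[0,0,0],[0,0,0]], "claw": [0,0,0,0]}}

```text
time_s: 12.15
ee_pos: [0.6082, 0.2798, 0.2316]
tool_rot: [1.0, 0.015, -0.001, 0.001]
ft_force: [-1.5, -5.5, 3.1]
grip_width: 0.004
finger_force: 2.7
```

Request:
{"name": "jog_arm", "arguments": {"xyz": [[0,0.02,0],[0,0.03,-0.1],[0,0.1,-0.2],[0,0.5,-0.2],[0,0.5,-0.2],[0,0.95,-0.2],[0,0.95,-0.2],[0,0.95,-0.2],[0,0.95,-0.2],[0,0.95,-0.2],[0,0.95,-0.2],[0,0.95,-0.2]], "twist": [[0,0,0],[0,0,0],[0,0,0],[0,0,0],[0,0,0],[0,0,0],[0,0,0],[0,0,0],[0,0,0],[0,0,0],[0,0,0],[0,0,0]], "claw": [0,0,0,0.5,0.5,0.5,0.5,0.5,0.5,0.5,0.5,0.5]}}

```text
time_s: 13.35
ee_pos: [0.6197, -0.1, 0.3115]
tool_rot: [1.0, 0.014, -0.001, -0.0]
ft_force: [0.5, 0.8, 0.1]
grip_width: 0.501
finger_force: 0.0
```

```bash
python3 home.py p6.png; python3 look.py x.png; python3 -c "
from h import *
go((.598,-.206,.176),down(8.7))"
```

```text
([0.0395, 0.1035], 'dx,dy', [-0.0005, -0.0065], 'deg', -1.1, 'size', 0.0414, 0.0882, 'far', np.float64(0.0846), 'left', np.float64(0.1247))
None
None
[ 0.6198 -0.0982  0.3116] [ 0.9  1.7 -0.4] grip 0.498 0.0
[[0.6543, -0.0982, 79.8518, 0.0716, 0.0471]]
[[0.6541, -0.0981, 80.5507, 0.0712, 0.0474]]
t 13.6 pos [ 0.6199 -0.0971  0.3117] F [-0.3 -0.9  0.1] xyz [-0.0636  0.2704  0.3391] twist [-0.0005  0.0007 -0.0752] rows>= 4
```

View pics/p6.png

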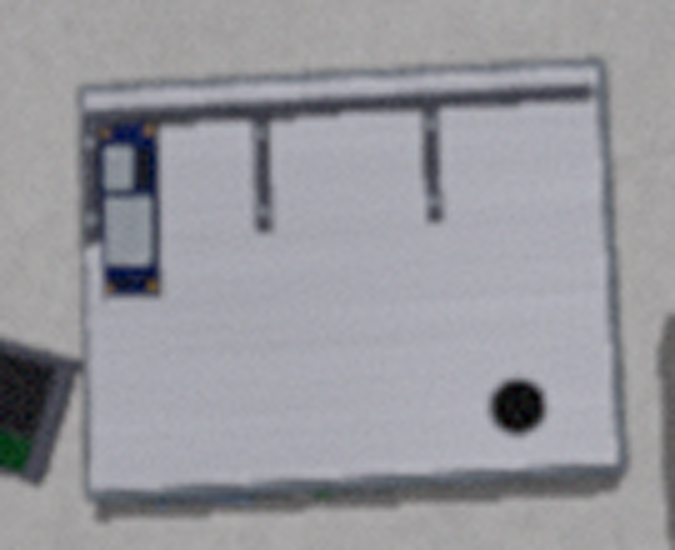

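Board 1 is against rail and stop, tilted ~1° at most (board left edge col 99→105, stop 97→99). Now the green board.

Request:
{"name": "jog_arm", "arguments": {"xyz": [[-0.064,0.27,0.1],[-0.064,0.27,0.2],[-0.064,0.27,0.23],[-0.064,0.27,0.23],[-0.064,0.27,0.3],[-0.064,0.27,0.33],[-0.064,0.27,0.338],[-0.064,0.27,0.338],[-0.064,0.27,0.338],[-0.064,0.27,0.338],[-0.064,0.27,0.338]], "twist": [[0,0,-0.075],[0,0,-0.075],[0,0,-0.075],[0,0,-0.075],[0,0,-0.075],[0,0,-0.075],[0,0,-0.075],[0,0,-0.075],[0,0,-0.075],[0,0,-0.075],[0,0,-0.075]], "claw": [0.55,0.55,0.55,0.55,0.55,0.55,0.55,0.2,0.2,0.2,0.2], "force": 25}}

```text
time_s: 14.7
ee_pos: [0.5977, -0.2077, 0.1771]
tool_rot: [0.997, 0.074, -0.0, 0.0]
ft_force: [-0.1, -0.5, -0.7]
grip_width: 0.339
finger_force: 24.6
```

```bash
python3 -c "
from h import *
go((*loc(.003,.017),.30),down(TH))"
```

```text
t 14.7 pos [ 0.5977 -0.2077  0.1771] F [-0.1 -0.5 -0.7] xyz [ 0.0792 -1.0289 -0.3075] twist [0.0002 0.0003 0.0739] rows>= 9
```

Request:
{"name": "jog_arm", "arguments": {"xyz": [[0,0,-0.1],[0,0,-0.2],[0,0,-0.307],[0.02,-0.22,-0.307],[0.04,-0.467,-0.307],[0.079,-0.98,-0.307],[0.079,-0.98,-0.307],[0.079,-0.98,-0.307],[0.079,-0.98,-0.307],[0.079,-0.98,-0.307],[0.079,-0.98,-0.307],[0.079,-0.98,-0.307]], "twist": [[0,0,0],[0,0,0],[0,0,0],[0,0,0.02],[0,0,0.05],[0,0,0.074],[0,0,0.074],[0,0,0.074],[0,0,0.074],[0,0,0.074],[0,0,0.074],[0,0,0.074]], "claw": [0.2,0.2,0.2,0.2,0.2,0.2,0.2,0.2,0.2,0.2,0.2,0.2]}}

```text
time_s: 15.9
ee_pos: [0.5685, 0.1923, 0.3003]
tool_rot: [1.0, 0.021, -0.0, -0.002]
ft_force: [-0.2, -0.2, 0.3]
grip_width: 0.337
finger_force: 26.6
```

```bash
python3 look.py x.png;python3 -c "
from h import *
go((*loc(.003,.017),.2325),down(TH))"
```

```text
[0.5685 0.1923 0.3003] [-0.2 -0.2  0.3] grip 0.337 26.6
[[0.6123, -0.3016, 5.6915, 0.0883, 0.0292]]
[[0.6124, -0.3017, 5.4429, 0.088, 0.0295]]
t 16.1 pos [0.571  0.1834 0.2993] F [-0.2 -0.7 -1.1] xyz [-0.0058 -0.0519  0.1669] twist [ 0.0004  0.0008 -0.0011] rows>= 2
```

Request:
{"name": "jog_arm", "arguments": {"xyz": [[-0.006,-0.052,0.08],[-0.006,-0.052,0.14],[-0.006,-0.052,0.16],[-0.006,-0.052,0.167],[-0.006,-0.052,0.167],[0,-0.052,0.167],[0.006,-0.052,0.167],[0.012,-0.052,0.167],[0.017,-0.052,0.167],[0.017,-0.052,0.167]], "twist": [[0,0,0],[0,0,0],[0,0,0],[0,0,0],[0,0,0],[0,0,0],[0,0,0],[0,0,0],[0,0,0],[0,0,0]], "claw": [0.2,0.2,0.2,0.2,0.2,0.2,0.2,0.2,0.2,0.2], "force": 20}}

```text
time_s: 17.1
ee_pos: [0.5744, 0.2066, 0.2317]
tool_rot: [1.0, 0.017, -0.004, 0.0]
ft_force: [-12.9, 0.8, 2.1]
grip_width: 0.334
finger_force: 26.6
```

```bash
python3 home.py p7.png;python3 -c "
from h import *
go((*loc(.010,.022),.2325),down(TH))"
```

```text
([0.0266, 0.1012], 'dx,dy', [-0.0134, -0.0088], 'deg', -1.2, 'size', 0.0466, 0.1138, 'far', np.float64(0.0846), 'left', np.float64(0.1251))
([0.0262, 0.0139], 'dx,dy', [-0.0138, -0.0081], 'deg', 0.7, 'size', 0.0466, 0.1165, 'far', np.float64(0.0845), 'left', np.float64(0.0381))
None
t 17.15 pos [0.5744 0.2066 0.2317] F [-12.1   0.6   1.2] xyz [ 0.0011 -0.0068 -0.002 ] twist [0.0003 0.0049 0.0008] rows>= 1
```

Request:
{"name": "jog_arm", "arguments": {"xyz": [[-0.004,-0.003,0],[-0.004,-0.007,0],[-0.004,-0.011,0],[-0.004,-0.015,0],[-0.004,-0.015,0]], "twist": [[0,0,0],[0,0,0],[0,0,0],[0,0,0],[0,0,0]], "claw": [0.2,0.2,0.2,0.2,0.2]}}

```text
time_s: 17.65
ee_pos: [0.5738, 0.2107, 0.2319]
tool_rot: [1.0, 0.016, -0.003, 0.001]
ft_force: [-8.4, -3.9, 0.8]
grip_width: 0.334
finger_force: 26.6
```

Request:
{"name": "jog_arm", "arguments": {"xyz": [[0,-0.004,0],[0,-0.008,0],[0,-0.008,0]], "twist": [[0,0,0],[0,0,0],[0,0,0]], "claw": [0.2,0.2,0.2]}}

```text
time_s: 17.95
ee_pos: [0.5739, 0.2126, 0.2317]
tool_rot: [1.0, 0.015, -0.003, 0.002]
ft_force: [-8.9, -8.7, 2.4]
grip_width: 0.336
finger_force: 26.8
```

Request:
{"name": "jog_arm", "arguments": {"xyz": [[0,0.003,0],[0,0.003,0],[0,0.003,0],[0,0.003,0],[0,0.003,-0.05],[0,0.003,-0.2],[0,0.2,-0.2],[0,0.5,-0.2],[0,0.8,-0.2],[0,0.98,-0.2],[0,0.98,-0.2],[0,0.98,-0.2]], "twist": [[0,0,0],[0,0,0],[0,0,0],[0,0,0],[0,0,0],[0,0,0],[0,0,0],[0,0,0],[0,0,0],[0,0,0],[0,0,0],[0,0,0]], "claw": [0.55,0.55,0.55,0.55,0.55,0.55,0.55,0.55,0.55,0.55,0.55,0.55]}}

```text
time_s: 19.15
ee_pos: [0.5846, -0.0876, 0.3122]
tool_rot: [1.0, 0.017, -0.0, 0.0]
ft_force: [0.9, 1.1, 1.1]
grip_width: 0.552
finger_force: 0.0
```

```bash
python3 home.py p8.png; python3 look.py x.png; python3 -c "
from h import *
go((.5825,-.3045,.177),down(5.6))"
```

```text
([0.0395, 0.1035], 'dx,dy', [-0.0005, -0.0065], 'deg', -1.1, 'size', 0.0414, 0.0882, 'far', np.float64(0.0846), 'left', np.float64(0.1247))
([0.0406, 0.0211], 'dx,dy', [0.0006, -0.0009], 'deg', -1.7, 'size', 0.0311, 0.0883, 'far', np.float64(0.0856), 'left', np.float64(0.0377))
None
[ 0.5844 -0.0981  0.3117] [-1.6 -9.2 -0.8] grip 0.542 0.0
[[0.6242, -0.2245, 87.7157, 0.2568, 0.1575]]
[[0.6243, -0.2208, 87.3007, 0.255, 0.1577]]
t 19.4 pos [ 0.5848 -0.0852  0.3118] F [0.  0.6 0.5] xyz [-0.0234  0.5479  0.3366] twist [-0.0006  0.0006 -0.0414] rows>= 6
```

View pics/p8.png

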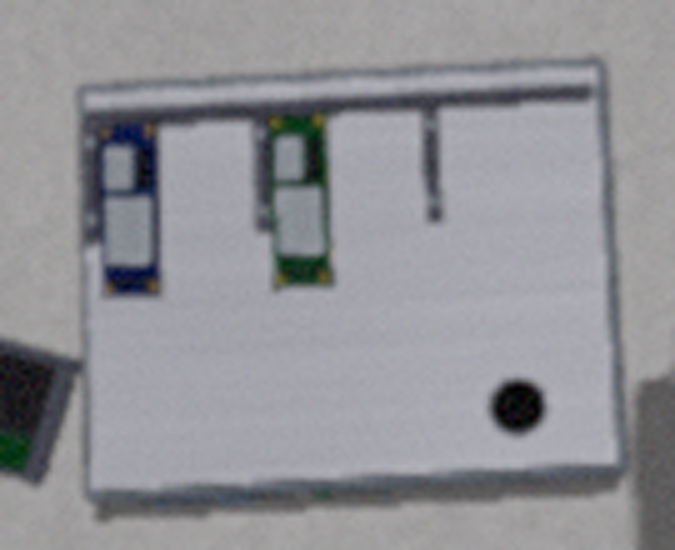

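Boards 1 and 2 both look flush with rail and stops. Check the black board before going in.

```bash
python3 -c "
from m import *
from rig import optics
S=optics.snapshot('scene'); T=dict(np.load('scene0.npz'))
print(board_poses(T,(160,230,300,360)));print(board_poses(S,(160,230,300,360)))"
```

```text
[(np.float64(0.6197877710511012), np.float64(-0.10891282832536973), np.float64(-11.690261251861141), np.float64(0.08870626585785338), np.float64(0.03049806288901476)), (np.float64(0.6292543019987021), np.float64(-0.2015192270999093), np.float64(7.938080967368624), np.float64(0.08940365227304108), np.float64(0.03154993579806899)), (np.float64(0.6152407120841691), np.float64(-0.3023191958595812), np.float64(5.534830287450903), np.float64(0.0891858689872099), np.float64(0.030553449879502655))]
[(np.float64(0.6154864668733274), np.float64(-0.30208627646077374), np.float64(6.042133817959493), np.float64(0.0886574594750261), np.float64(0.030095991257376314))]
```

Unmoved. Go grasp it.

Request:
{"name": "jog_arm", "arguments": {"xyz": [[-0.023,0.3,0.1],[-0.023,0.548,0.2],[-0.023,0.548,0.22],[-0.023,0.548,0.22],[-0.023,0.548,0.22],[-0.023,0.548,0.3],[-0.023,0.548,0.33],[-0.023,0.548,0.337],[-0.023,0.548,0.337],[-0.023,0.548,0.337],[-0.023,0.548,0.337],[-0.023,0.548,0.337]], "twist": [[0,0,-0.041],[0,0,-0.041],[0,0,-0.041],[0,0,-0.041],[0,0,-0.041],[0,0,-0.041],[0,0,-0.041],[0,0,-0.041],[0,0,-0.041],[0,0,-0.041],[0,0,-0.041],[0,0,-0.041]], "claw": [0.55,0.55,0.55,0.55,0.55,0.55,0.55,0.55,0.2,0.2,0.2,0.2], "force": 25}}

```text
time_s: 20.65
ee_pos: [0.583, -0.3049, 0.178]
tool_rot: [0.999, 0.049, 0.0, 0.0]
ft_force: [-0.4, 0.9, 3.9]
grip_width: 0.336
finger_force: 25.2
```

```bash
python3 -c "
from h import *
go((*loc(.003,-.071),.30),down(TH))"
```

```text
t 20.65 pos [ 0.583  -0.3049  0.178 ] F [-0.4  0.9  3.9] xyz [ 0.0723 -1.0504 -0.3055] twist [ 0.0004 -0.      0.0411] rows>= 9
```

Request:
{"name": "jog_arm", "arguments": {"xyz": [[0,0,-0.1],[0,0,-0.2],[0,0,-0.305],[0.02,-0.22,-0.305],[0.04,-0.467,-0.305],[0.072,-1.0,-0.305],[0.072,-1.0,-0.305],[0.072,-1.0,-0.305],[0.072,-1.0,-0.305],[0.072,-1.0,-0.305],[0.072,-1.0,-0.305],[0.072,-1.0,-0.305]], "twist": [[0,0,0],[0,0,0],[0,0,0],[0,0,0.02],[0,0,0.03],[0,0,0.041],[0,0,0.041],[0,0,0.041],[0,0,0.041],[0,0,0.041],[0,0,0.041],[0,0,0.041]], "claw": [0.2,0.2,0.2,0.2,0.2,0.2,0.2,0.2,0.2,0.2,0.2,0.2]}}

```text
time_s: 21.85
ee_pos: [0.571, 0.1042, 0.3002]
tool_rot: [1.0, 0.022, 0.0, -0.002]
ft_force: [0.7, 0.6, 0.3]
grip_width: 0.333
finger_force: 24.9
```

```bash
python3 look.py x.png;python3 -c "
from h import *
go((*loc(.003,-.071),.2330),down(TH))"
```

```text
[0.571  0.1042 0.3002] [0.7 0.6 0.3] grip 0.333 24.9
[]
[]
t 22.05 pos [0.5728 0.0944 0.299 ] F [ 0.5 -1.9 -0.8] xyz [-0.0029 -0.0545  0.1651] twist [ 0.0004  0.0008 -0.0011] rows>= 2
```

Request:
{"name": "jog_arm", "arguments": {"xyz": [[-0.003,-0.054,0.08],[-0.003,-0.054,0.14],[-0.003,-0.054,0.158],[-0.003,-0.054,0.165],[-0.003,-0.054,0.165],[0,-0.054,0.166],[0.006,-0.054,0.166],[0.012,-0.054,0.166],[0.018,-0.054,0.166],[0.018,-0.054,0.166]], "twist": [[0,0,0],[0,0,0],[0,0,0],[0,0,0],[0,0,0],[0,0,0],[0,0,0],[0,0,0],[0,0,0],[0,0,0]], "claw": [0.2,0.2,0.2,0.2,0.2,0.2,0.2,0.2,0.2,0.2], "force": 20}}

```text
time_s: 23.05
ee_pos: [0.5781, 0.1175, 0.2322]
tool_rot: [1.0, 0.016, -0.003, 0.0]
ft_force: [-7.0, -1.0, 3.3]
grip_width: 0.335
finger_force: 25.3
```

Request:
{"name": "jog_arm", "arguments": {"xyz": [[-0.001,-0.004,0],[-0.002,-0.008,0],[-0.002,-0.012,0],[-0.002,-0.016,0],[-0.002,-0.019,0],[-0.002,-0.019,0]], "twist": [[0,0,0],[0,0,0],[0,0,0],[0,0,0],[0,0,0],[0,0,0]], "claw": [0.2,0.2,0.2,0.2,0.2,0.2]}}

```text
time_s: 23.65
ee_pos: [0.5774, 0.1243, 0.2321]
tool_rot: [1.0, 0.016, -0.002, 0.001]
ft_force: [-4.0, -4.4, -0.3]
grip_width: 0.335
finger_force: 25.1
```

Request:
{"name": "jog_arm", "arguments": {"xyz": [[0,-0.006,0],[0,-0.006,0],[0,-0.003,0],[0,-0.003,0],[0,-0.003,0],[0,-0.003,0],[0,-0.003,-0.05],[0,-0.003,-0.2],[0,0.2,-0.2],[-0.1,0.45,-0.2],[-0.1,0.6,-0.2],[-0.1,0.6,-0.2]], "twist": [[0,0,0],[0,0,0],[0,0,0],[0,0,0],[0,0,0],[0,0,0],[0,0,0],[0,0,0],[0,0,0],[0,0,0],[0,0,0],[0,0,0]], "claw": [0.2,0.2,0.55,0.55,0.55,0.55,0.55,0.55,0.55,0.55,0.55,0.55]}}

```text
time_s: 24.85
ee_pos: [0.552, -0.072, 0.3123]
tool_rot: [1.0, 0.017, -0.0, 0.0]
ft_force: [0.5, -0.2, -0.1]
grip_width: 0.549
finger_force: 0.0
```

```bash
python3 home.py p9.png; python3 -c "
from h import *
go((.434,-.1146,.27),down(45))"
```

```text
([0.0394, 0.1022], 'dx,dy', [-0.0006, -0.0078], 'deg', -1.2, 'size', 0.044, 0.0882, 'far', np.float64(0.0846), 'left', np.float64(0.1247))
([0.0406, 0.0211], 'dx,dy', [0.0006, -0.0009], 'deg', -1.7, 'size', 0.0311, 0.0883, 'far', np.float64(0.0856), 'left', np.float64(0.0377))
([0.039, -0.0652], 'dx,dy', [-0.001, 0.0008], 'deg', -2.4, 'size', 0.0285, 0.0884, 'far', np.float64(0.0839), 'left', np.float64(-0.0493))
t 24.9 pos [ 0.5509 -0.0819  0.3118] F [-0.6 -9.3 -0.9] xyz [-0.2938  0.0744  0.1056] twist [ 0.0023  0.0024 -0.485 ] rows>= 6
```

View pics/p9.png

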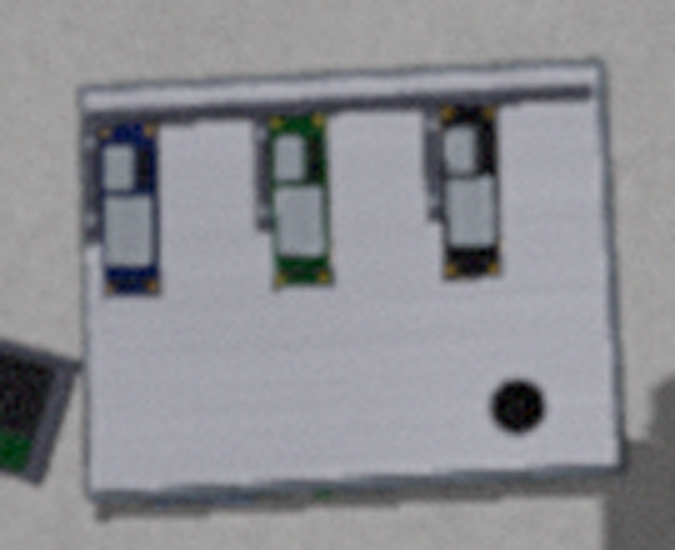

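All three boards are home; spacing (cols 130/302/471) matches the stops (92/262/432). Next, the mushroom twist.

```bash
python3 -c "
from h import *
go((.434,-.1146,.27),down(32))"
```

```text
t 24.9 pos [ 0.5509 -0.0819  0.3118] F [-0.6 -9.3 -0.9] xyz [-0.2938  0.0744  0.1056] twist [ 0.0025  0.0021 -0.3405] rows>= 4
```

Request:
{"name": "jog_arm", "arguments": {"xyz": [[-0.294,0.09,0.05],[-0.294,0.09,0.1],[-0.294,0.09,0.1],[-0.294,0.09,0.1],[-0.294,0.09,0.1],[-0.294,0.09,0.1],[-0.294,0.09,0.1]], "twist": [[0,0,-0.34],[0,0,-0.34],[0,0,-0.34],[0,0,-0.34],[0,0,-0.34],[0,0,-0.34],[0,0,-0.34]], "claw": [0.68,0.68,0.68,0.68,0.68,0.68,0.68], "force": 40}}

```text
time_s: 25.6
ee_pos: [0.4368, -0.1098, 0.2723]
tool_rot: [0.96, 0.279, -0.0, -0.0]
ft_force: [-0.2, 0.3, 0.9]
grip_width: 0.677
finger_force: 0.0
```

```bash
python3 -c "
from h import *
go((.434,-.1146,.234),down(32))"
```

```text
t 25.6 pos [ 0.4368 -0.1098  0.2723] F [-0.2  0.3  0.9] xyz [-0.0123  0.0063  0.0957] twist [-0.0003  0.0001  0.0046] rows>= 1
```

Descend, grip, and check.

Request:
{"name": "jog_arm", "arguments": {"xyz": [[-0.012,0.006,0],[-0.012,0.006,0.05],[-0.012,0.006,0.08],[-0.012,0.006,0.095],[-0.012,0.006,0.095],[-0.012,0.006,0.095],[-0.012,0.006,0.095],[-0.012,0.006,0.095],[-0.012,0.006,0.095]], "twist": [[0,0,0],[0,0,0],[0,0,0],[0,0,0],[0,0,0],[0,0,0],[0,0,0],[0,0,0],[0,0,0]], "claw": [0.68,0.68,0.68,0.68,0.68,0.2,0.2,0.2,0.2]}}

```text
time_s: 26.5
ee_pos: [0.4328, -0.1135, 0.2346]
tool_rot: [0.96, 0.28, -0.001, -0.001]
ft_force: [-7.8, 8.1, 10.7]
grip_width: 0.451
finger_force: 39.1
```

Request:
{"name": "jog_arm", "arguments": {"xyz": [[0,0,0],[0,0,0],[0,0,0],[0,0,0],[0,0,0],[0,0,0],[0,0,0],[0,0,0],[0,0,0],[0,0,0],[0,0,-0.03],[0,0,-0.08]], "twist": [[0,0,0.09],[0,0,0.18],[0,0,0.27],[0,0,0.36],[0,0,0.45],[0,0,0.54],[0,0,0.59],[0,0,0.59],[0,0,0.59],[0,0,0.59],[0,0,0.59],[0,0,0.59]], "claw": [0.2,0.2,0.2,0.2,0.2,0.2,0.2,0.2,0.75,0.75,0.75,0.75]}}

```text
time_s: 27.7
ee_pos: [0.4329, -0.115, 0.2662]
tool_rot: [0.984, -0.179, -0.002, -0.0]
ft_force: [-0.6, -0.3, 1.2]
grip_width: 0.747
finger_force: 0.0
```

```bash
python3 - <<'E'
from h import *
from rig import optics
S=optics.snapshot("scene")
for b in blobs(S,(0,150,90),(6,255,255),20,(160,200,220,260))[0]: print(b[0],b[1])
T=dict(np.load("top0.npz")); S0=dict(np.load("scene0.npz"))
# thermometer: orange blob centres in both views, axis ends of the orange
np.set_printoptions(precision=4,suppress=True)
print(proj(T,(.434,-.1146,.085)),proj(S,(.434,-.1146,.085)),proj(S,(.434,-.1146,.079)))
g=cv2.resize(S0["pixels"][250:330,110:190,::-1],(400,400),interpolation=cv2.INTER_CUBIC); t=cv2.resize(T["pixels"][245:300,375:465,::-1],(800-402,243),interpolation=cv2.INTER_CUBIC)
im=np.zeros((400,800,3),np.uint8); im[:,:400]=g; im[:243,402:]=t; cv2.imwrite("pics/th.png",im)
go((.43,-.30,.30),down(0))
E
```

```text
[189.70689655 226.96551724] 58
[344.8448 274.6002] [189.2507 224.2296] [189.595  225.3276]
t 27.75 pos [ 0.4343 -0.115   0.2699] F [1.5 0.8 3. ] xyz [ 0.1528  0.4366 -0.075 ] twist [ 0.0002 -0.0012 -0.229 ] rows>= 4
```

View pics/th.png

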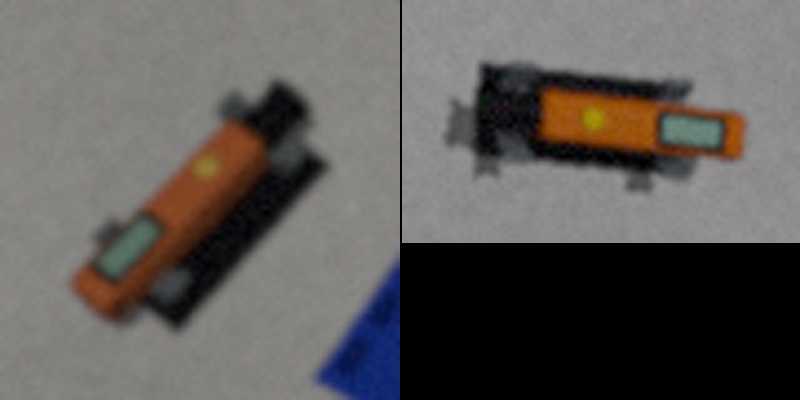

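Left: the thermometer lies in its rest with the black nose up-right (world +y). In the top crop the tail is at ~(745,136), the orange/black joint at (541,116), and the saddles average (598,119).

```bash
python3 - <<'E'
from h import *
np.set_printoptions(precision=4,suppress=True)
T=dict(np.load("top0.npz")); S=dict(np.load("scene0.npz"))
cT=lambda x,y:(375+(x-402)/4.422,245+y/4.42); cS=lambda x,y:(110+x/5,250+y/5)
a,b=onz(T,cT(745,136),.058),onz(T,cT(541,116),.058); u=(b-a)/np.linalg.norm(b-a)
print("tail",a,"joint",b,"len",np.linalg.norm(b-a),"yaw",np.degrees(np.arctan2(u[1],u[0])),"mid",a+.075*u)
print("saddles",np.mean([onz(T,cT(*p),.045) for p in((520,75),(517,147),(678,88),(678,165))],0))
print("button",onz(T,cT(594,119),.058),tri(T,cT(594,119),S,cS(206,167)))
print("display centre",onz(T,cT(691,131),.058),tri(T,cT(691,131),S,cS(129,247)))
# rest base corners (z=.006)
for p in((480,65),(690,80)): print("base?",onz(T,cT(*p),.006))
print("base scene",onz(S,cS(325,165),.006),onz(S,cS(178,325),.006))
o=[(c[0],c[2]) for c in blobs(T,(7,150,90),(18,255,255),100,(380,250,470,310))[0]]
print(o)
E
```

```text
tail [ 0.4255 -0.3919  0.058 ] joint [ 0.4387 -0.2757  0.058 ] len 0.1169372051669259 yaw 83.50103241061721 mid [ 0.434  -0.3174  0.058 ]
saddles [ 0.4362 -0.3131  0.045 ]
button [ 0.4365 -0.306   0.058 ] (array([ 0.4377, -0.3053,  0.0571]), np.float64(0.0030259623190634017))
display centre [ 0.4288 -0.3612  0.058 ] (array([ 0.4301, -0.3605,  0.0568]), np.float64(0.0035430782842405502))
base? [ 0.468  -0.2576  0.006 ]
base? [ 0.4569 -0.3841  0.006 ]
base scene [ 0.472  -0.2597  0.006 ] [ 0.4581 -0.3725  0.006 ]
[(array([420.3511, 271.6879]), ((423.4795227050781, 272.174072265625), (34.292903900146484, 11.21675968170166), 6.709837436676025))]
```

```bash
python3 -c "
from h import *
go((.4355,-.315,.30),down(60))"
```

```text
t 27.75 pos [ 0.4343 -0.115   0.2699] F [1.5 0.8 3. ] xyz [ 0.1789  0.4669 -0.075 ] twist [ 0.0009 -0.001  -0.8957] rows>= 10
```

Request:
{"name": "jog_arm", "arguments": {"xyz": [[0,0,-0.075],[0.05,0.1,-0.075],[0.179,0.467,-0.075],[0.179,0.467,-0.075],[0.179,0.467,-0.075],[0.179,0.467,-0.075],[0.179,0.467,-0.075],[0.179,0.467,-0.075],[0.179,0.467,-0.075],[0.179,0.467,-0.075],[0.179,0.467,-0.075],[0.179,0.467,-0.075]], "twist": [[0,0,0],[0,0,-0.1],[0,0,-0.2],[0,0,-0.3],[0,0,-0.4],[0,0,-0.5],[0,0,-0.6],[0,0,-0.7],[0,0,-0.8],[0,0,-0.895],[0,0,-0.895],[0,0,-0.895]], "claw": [0.65,0.65,0.65,0.65,0.65,0.65,0.65,0.65,0.65,0.65,0.65,0.65]}}

```text
time_s: 28.95
ee_pos: [0.4345, -0.3153, 0.2968]
tool_rot: [0.866, 0.5, -0.0, -0.0]
ft_force: [-0.3, 0.3, 0.3]
grip_width: 0.65
finger_force: 0.0
```

```bash
python3 - <<'E'
from h import *
from rig import optics
from home import plate
S=optics.snapshot("scene"); T=optics.snapshot("top")
for s,r in((S,(160,200,220,260)),(T,(310,240,380,310))):
    for b in blobs(s,(0,150,90),(6,255,255),20,r)[0]: print(b[0],b[1])
for o in plate(T): print(o)
go((.4355,-.315,.201),down(83.5))
E
```

```text
[189.80645161 226.09677419] 62
[343.57446809 274.71276596] 94
([0.0394, 0.1022], 'dx,dy', [-0.0006, -0.0078], 'deg', -1.2, 'size', 0.044, 0.0882, 'far', np.float64(0.0846), 'left', np.float64(0.1247))
([0.0393, 0.0199], 'dx,dy', [-0.0007, -0.0021], 'deg', -1.8, 'size', 0.0337, 0.0909, 'far', np.float64(0.0856), 'left', np.float64(0.0378))
([0.039, -0.0652], 'dx,dy', [-0.001, 0.0008], 'deg', -2.4, 'size', 0.0285, 0.0884, 'far', np.float64(0.0839), 'left', np.float64(-0.0493))
t 29.05 pos [ 0.4345 -0.3152  0.2965] F [-0.3  0.3  1.1] xyz [0.0019 0.0021 0.2387] twist [-0.0005  0.0003 -0.2639] rows>= 3
```

The mushroom is up (red centroid back to row 226.1). Grasp the thermometer.

Request:
{"name": "jog_arm", "arguments": {"xyz": [[0.002,0.002,0.05],[0.002,0.002,0.1],[0.002,0.002,0.15],[0.002,0.002,0.2],[0.002,0.002,0.23],[0.002,0.002,0.237],[0.002,0.002,0.237],[0.002,0.002,0.237],[0.002,0.002,0.237],[0.002,0.002,0.237],[0.002,0.002,0.237]], "twist": [[0,0,-0.09],[0,0,-0.18],[0,0,-0.264],[0,0,-0.264],[0,0,-0.264],[0,0,-0.264],[0,0,-0.264],[0,0,-0.264],[0,0,-0.264],[0,0,-0.264],[0,0,-0.264]], "claw": [0.65,0.65,0.65,0.65,0.65,0.65,0.65,0.2,0.2,0.2,0.2], "force": 50}}

```text
time_s: 30.15
ee_pos: [0.4359, -0.3149, 0.2022]
tool_rot: [0.745, 0.667, -0.0, 0.0]
ft_force: [-0.1, 0.6, 6.8]
grip_width: 0.32
finger_force: 50.1
```

```bash
python3 - <<'E'
from h import *
from rig import observe
o=observe();print(o["ee_pos"],o["tool_rot"],o["joints"])
h=83.5
# aim pose: tool x = nose dir, grip point at thermometer middle (offset d along axis from lens)
dot=np.array([.4967,.0998,.056]); tilt=30
rot=down(h)*R.from_euler('y',-tilt,degrees=True); n=rot.apply([1,0,0]); print("nose",n)
mid=dot-n*(.08+.075)
tcp=mid-rot.apply([0,0,.157]); print("tcp",tcp)
go((.4355,-.315,.30),down(h))
E
```

```text
[ 0.43590357 -0.31494265  0.20223173] [ 7.45093526e-01  6.66959762e-01 -3.80819291e-04  4.10699032e-04] [ 0.98540868  0.35741189 -0.51187791  1.92643241  0.21976641  0.91169276
  0.25450991]
nose [ 0.09803686  0.86045847 -0.5       ]
tcp [0.49039074 0.04442433 0.26946599]
t 30.15 pos [ 0.4359 -0.3149  0.2022] F [-0.1  0.6  6.8] xyz [-0.0005 -0.001  -0.2444] twist [0.0001 0.0007 0.0018] rows>= 2
```

```bash
python3 - <<'E'
from h import *
go((.490,.02,.32),down(83.5))
go((.490,.02,.32),down(83.5)*R.from_euler('y',-30,degrees=True))
E
```

```text
t 30.15 pos [ 0.4359 -0.3149  0.2022] F [-0.1  0.6  6.8] xyz [ 0.8468  0.0421 -0.2954] twist [0.0001 0.0007 0.0018] rows>= 8
t 30.15 pos [ 0.4359 -0.3149  0.2022] F [-0.1  0.6  6.8] xyz [ 0.8468  0.0421 -0.2954] twist [ 0.0005 -0.3326  0.0018] rows>= 8
```

Request:
{"name": "jog_arm", "arguments": {"xyz": [[0,0,-0.07],[0,0,-0.15],[0,0,-0.295],[0.15,0.01,-0.295],[0.3,0.02,-0.295],[0.4,0.03,-0.295],[0.5,0.042,-0.295],[0.6,0.042,-0.295],[0.7,0.042,-0.295],[0.8,0.042,-0.295],[0.847,0.042,-0.295],[0.847,0.042,-0.295]], "twist": [[0,0,0],[0,0,0],[0,0,0],[0,0,0],[0,0,0],[0,-0.04,0],[0,-0.1,0],[0,-0.15,0],[0,-0.2,0],[0,-0.25,0],[0,-0.3,0],[0,-0.333,0]], "claw": [0.2,0.2,0.2,0.2,0.2,0.2,0.2,0.2,0.2,0.2,0.2,0.2]}}

```text
time_s: 31.35
ee_pos: [0.4896, 0.0241, 0.3194]
tool_rot: [0.718, 0.646, -0.193, 0.173]
ft_force: [-0.2, -0.2, -1.7]
grip_width: 0.321
finger_force: 49.4
```

```bash
cat > aim.py <<'E'
from h import *
from rig import observe,optics
dot=np.array([.4967,.0998,.056])
rot=down(83.5)*R.from_euler('y',-30,degrees=True); n=rot.apply([1,0,0])
tcp=dot-n*.155-rot.apply([0,0,.158]); go(tcp,rot)
o=observe(); print(o["joints"].round(2),o["grip_width"],o["finger_force"])
r=R.from_quat(o["tool_rot"]); mid=o["ee_pos"]+r.apply([0,0,.158]); nn=r.apply([1,0,0]); print("lens pred",mid+.075*nn,"miss",(dot-mid)-nn*((dot-mid)@nn),"dist",(dot-mid)@nn-.075,"tilt",np.degrees(np.arcsin(-nn[2])))
E
python3 aim.py
```

```text
t 31.35 pos [0.4896 0.0241 0.3194] F [-0.2 -0.2 -1.7] xyz [ 0.1064 -0.0034  0.0802] twist [0.0028 0.0005 0.005 ] rows>= 2
[ 0.41  0.24 -0.8   1.9   0.63  1.41 -0.72] 0.32111009114364353 49.445786476135254
lens pred [0.48813552 0.01002336 0.1450695 ] miss [-0.00249719 -0.01582531 -0.02766652] dist 0.12265585189790311 tilt 30.040492039443496
```

Request:
{"name": "jog_arm", "arguments": {"xyz": [[0.03,-0.003,0.02],[0.06,-0.003,0.04],[0.09,-0.003,0.06],[0.106,-0.003,0.08],[0.106,-0.003,0.08],[0.106,-0.003,0.08],[0.106,-0.003,0.08],[0.106,-0.003,0.08]], "twist": [[0.003,0,0.005],[0.003,0,0.005],[0.003,0,0.005],[0.003,0,0.005],[0.003,0,0.005],[0.003,0,0.005],[0.003,0,0.005],[0.003,0,0.005]], "claw": [0.2,0.2,0.2,0.2,0.2,0.2,0.2,0.2]}}

```text
time_s: 32.15
ee_pos: [0.4908, 0.0407, 0.2708]
tool_rot: [0.723, 0.641, -0.194, 0.171]
ft_force: [-0.5, 0.4, -1.2]
grip_width: 0.317
finger_force: 49.4
```

```bash
python3 aim.py; python3 - <<'E'
from h import *
from rig import optics,observe
np.set_printoptions(precision=4,suppress=True)
S=optics.snapshot("scene"); T=optics.snapshot("top")
o=observe(); r=R.from_quat(o["tool_rot"]); mid=o["ee_pos"]+r.apply([0,0,.158]); n=r.apply([1,0,0]); up=-r.apply([0,0,1])
for nm,s in(("S",S),("T",T)):
    print(nm,"pred lens",proj(s,mid+.075*n),"tail",proj(s,mid-.075*n),"joint",proj(s,mid+.0415*n))
    for b in blobs(s,(7,150,60),(18,255,255),25,(120,100,420,330))[0]: print("  orange",b[0],b[1],cv2.boxPoints(b[2]).round(1).tolist())
    d=proj(s,(.4967,.0998,.056)).astype(int); 
    for b in blobs(s,(0,0,0),(180,255,35),20,(int(d[0]-40),int(d[1]-25),int(d[0]+40),int(d[1]+25)))[0]: print("  dark",b[0],b[1],cv2.boxPoints(b[2]).round(1).tolist())
E
```

```text
t 32.15 pos [0.4908 0.0407 0.2708] F [-0.5  0.4 -1.2] xyz [ 0.0095 -0.0022 -0.0042] twist [-0.0023 -0.0003 -0.0034] rows>= 1
[ 0.35  0.32 -0.8   1.93  0.67  1.37 -0.84] 0.31662373017309486 49.42172169685364
lens pred [0.48906357 0.02687911 0.09643569] miss [-0.00101716  0.00092412  0.00138059] dist 0.08370795015931214 tilt 29.9702134866958
S pred lens [231.6696 194.2467] tail [198.8661 209.8769] joint [224.9231 197.4613]
  orange [208.7245 205.8469] 196 [[194.89999389648438, 207.5], [219.60000610351562, 192.60000610351562], [225.39999389648438, 202.39999389648438], [200.6999969482422, 217.1999969482422]]
  dark [224.2616 178.7374] 971 [[207.0, 161.0], [241.0, 161.0], [241.0, 208.0], [207.0, 208.0]]
  dark [247.0357 186.3214] 28 [[244.0, 184.0], [250.0, 184.0], [250.0, 188.0], [244.0, 188.0]]
T pred lens [287.0829 253.0285] tail [345.1977 258.4283] joint [299.2602 254.16  ]
  orange [327.3889 256.375 ] 288 [[307.70001220703125, 260.3999938964844], [309.3999938964844, 248.1999969482422], [348.1000061035156, 253.39999389648438], [346.5, 265.6000061035156]]
  dark [254.4433 229.0722] 97 [[241.8000030517578, 227.39999389648438], [245.60000610351562, 219.8000030517578], [264.3999938964844, 229.1999969482422], [260.6000061035156, 236.8000030517578]]
  dark [295.1351 267.0541] 37 [[291.0, 268.0], [297.0, 262.0], [301.5, 266.5], [295.5, 272.5]]
```

```bash
cat > dirn.py <<'E'
from h import *
def edges(s,roi,show=False):
    _,m=blobs(s,(5,120,50),(20,255,255),25,roi)
    m=cv2.morphologyEx(m,cv2.MORPH_CLOSE,np.ones((7,7))); n,l,st,c=cv2.connectedComponentsWithStats(m); i=1+np.argmax(st[1:,4])
    P=np.argwhere(l==i)[:,::-1].astype(float); mu=P.mean(0); u=np.linalg.eigh(np.cov(P.T))[1][:,1]
    # both long edges: extreme points per bin along u, in the middle 70 %
    v=np.array([-u[1],u[0]]); a,b=(P-mu)@u,(P-mu)@v; lo,hi=a.min()+.15*np.ptp(a),a.max()-.15*np.ptp(a); ds=[]
    k=np.arange(lo,hi,1.5); 
    e=[[(x+.75,f(b[(a>=x)&(a<x+1.5)])) for x in k if ((a>=x)&(a<x+1.5)).any()] for f in(np.min,np.max)]
    sl=[np.polyfit(*np.array(q).T,1)[0] for q in e]
    return mu,[(u+t*v)/np.linalg.norm(u+t*v) for t in sl]+[u], a.min(),a.max(),u
def pl(s,p,d):
    c,r1=ray(s,p-8*d);_,r2=ray(s,p+8*d); n=np.cross(r1,r2); return n/np.linalg.norm(n)
def direction(T,S,rt,rs):
    et,es=edges(T,rt),edges(S,rs); out=[]
    for dt in et[1]:
        for ds in es[1]:
            x=np.cross(pl(T,et[0],dt),pl(S,es[0],ds)); x/=np.linalg.norm(x); x*=np.sign(x[1]); out.append(x)
    out=np.array(out); return out
def rep(o):
    for x in o: print("tilt",round(np.degrees(np.arcsin(-x[2])),1),"yaw",round(np.degrees(np.arctan2(x[1],x[0])),1),end=" | ")
    m=np.median(o,0); print("\nmedian tilt",np.degrees(np.arcsin(-m[2])),"yaw",np.degrees(np.arctan2(m[1],m[0])))
E
python3 - <<'E'
from dirn import *
from rig import optics
rep(direction(dict(np.load("top0.npz")),dict(np.load("scene0.npz")),(380,250,470,310),(110,250,190,330)))
rep(direction(optics.snapshot("top"),optics.snapshot("scene"),(280,230,380,290),(170,180,240,230)))
E
```

```text
tilt 5.7 yaw 84.3 | tilt -24.4 yaw 84.3 | tilt 0.4 yaw 84.3 | tilt -3.1 yaw 79.8 | tilt -30.4 yaw 80.7 | tilt -8.2 yaw 80.0 | tilt 1.0 yaw 81.9 | tilt -27.7 yaw 82.4 | tilt -4.2 yaw 82.0 | 
median tilt -4.193296003401379 yaw 81.97222688265832
tilt 58.4 yaw 159.0 | tilt 57.3 yaw 158.9 | tilt 57.7 yaw 159.0 | tilt -56.8 yaw 3.1 | tilt -54.8 yaw 3.0 | tilt -55.6 yaw 3.0 | tilt 57.6 yaw 177.0 | tilt 55.9 yaw 176.8 | tilt 56.6 yaw 176.9 | 
median tilt 56.61068082392997 yaw 176.55243002436183
```

```bash
cat > disp.py <<'E'
from h import *
from rig import optics,observe
T0,S0=dict(np.load("top0.npz")),dict(np.load("scene0.npz")); S=optics.snapshot("scene"); T=optics.snapshot("top")
o=observe(); r=R.from_quat(o["tool_rot"]); mid=o["ee_pos"]+r.apply([0,0,.158]); n=r.apply([1,0,0]); up=-r.apply([0,0,1])
n0=np.array([np.cos(np.radians(83.6)),np.sin(np.radians(83.6)),0]); m0=np.array([.4359,-.3149,.044])
def obs(s,c):
    h=cv2.cvtColor(s["pixels"],cv2.COLOR_RGB2HSV); x,y=np.round(c).astype(int); w=np.s_[y-12:y+13,x-14:x+15]; q=h[w]
    g=((q[:,:,0]>35)&(q[:,:,0]<95)&(q[:,:,1]>25)&(q[:,:,2]>70)).astype(np.uint8); k,l,st,cc=cv2.connectedComponentsWithStats(g)
    if k<2: return None
    i=1+np.argmax(st[1:,4]); return np.round(cc[i]+[x-14,y-12],1),st[i,4]
for nm,s,m,nn,u in(("T0",T0,m0,n0,np.array([0,0,1.])),("S0",S0,m0,n0,np.array([0,0,1.])),("T",T,mid,n,up),("S",S,mid,n,up)):
    c=proj(s,m-.045*nn+.014*u); print(nm,"pred",c.round(1),"obs",obs(s,c), "shift per 5deg",(proj(s,m-.045*nn+.014*u-.045*.087*u)-c).round(1))
E
python3 disp.py; python3 aim.py
```

```text
T0 pred [439.7 273.8] obs (array([439.9, 274.2]), np.int32(80)) shift per 5deg [-0.6 -0.1]
S0 pred [135.4 299.1] obs (array([135.2, 299. ]), np.int32(70)) shift per 5deg [0.4 0.6]
T pred [330.4 257. ] obs (array([330.6, 256.7]), np.int32(95)) shift per 5deg [0.7 0.1]
S pred [207.1 202.3] obs (array([207.3, 202.6]), np.int32(35)) shift per 5deg [-0.3  1.2]
t 32.45 pos [0.4907 0.0409 0.2703] F [-0.2 -0.2 -1.8] xyz [ 0.0085 -0.0017 -0.005 ] twist [-0.0026 -0.0003 -0.0029] rows>= 1
[ 0.35  0.32 -0.8   1.93  0.67  1.37 -0.84] 0.3203529015184847 49.42306995391846
lens pred [0.48877367 0.02708733 0.09597109] miss [-0.00062723  0.00103578  0.00165467] dist 0.08332732171890812 tilt 29.969907184041098
```

The display's pixel position matches the predicted pose within 0.3 px, so the aim is within a few mm. Hold steady.

Request:
{"name": "jog_arm", "arguments": {"xyz": [[0,0,0],[0,0,0],[0,0,0],[0,0,0],[0,0,0],[0,0,0],[0,0,0],[0,0,0],[0,0,0],[0,0,0],[0,0,0],[0,0,0]], "twist": [[0,0,0],[0,0,0],[0,0,0],[0,0,0],[0,0,0],[0,0,0],[0,0,0],[0,0,0],[0,0,0],[0,0,0],[0,0,0],[0,0,0]], "claw": [0.2,0.2,0.2,0.2,0.2,0.2,0.2,0.2,0.2,0.2,0.2,0.2]}}

```text
time_s: 33.65
ee_pos: [0.4906, 0.041, 0.2702]
tool_rot: [0.722, 0.641, -0.194, 0.171]
ft_force: [-0.5, 0.4, -2.4]
grip_width: 0.322
finger_force: 49.4
```

Request:
{"name": "jog_arm", "arguments": {"xyz": [[0,0,0],[0,0,0],[0,0,0],[0,0,0],[0,0,0],[0,0,0],[0,0,0],[0,0,0],[0,0,0],[0,0,0],[0,0,0],[0,0,0]], "twist": [[0,0,0],[0,0,0],[0,0,0],[0,0,0],[0,0,0],[0,0,0],[0,0,0],[0,0,0],[0,0,0],[0,0,0],[0,0,0],[0,0,0]], "claw": [0.2,0.2,0.2,0.2,0.2,0.2,0.2,0.2,0.2,0.2,0.2,0.2]}}

```text
time_s: 34.85
ee_pos: [0.4906, 0.041, 0.2702]
tool_rot: [0.722, 0.641, -0.194, 0.171]
ft_force: [-0.3, 0.2, -1.4]
grip_width: 0.319
finger_force: 49.4
```

```bash
python3 disp.py; python3 aim.py
```

```text
T0 pred [439.7 273.8] obs (array([439.9, 274.2]), np.int32(80)) shift per 5deg [-0.6 -0.1]
S0 pred [135.4 299.1] obs (array([135.2, 299. ]), np.int32(70)) shift per 5deg [0.4 0.6]
T pred [330.4 257. ] obs (array([330.6, 256.7]), np.int32(97)) shift per 5deg [0.7 0.1]
S pred [207.1 202.3] obs (array([207.4, 202.6]), np.int32(35)) shift per 5deg [-0.3  1.2]
t 34.95 pos [0.4906 0.041  0.2702] F [-0.2  0.3 -0.8] xyz [ 0.0083 -0.0016 -0.0053] twist [-0.0028 -0.0003 -0.0028] rows>= 1
[ 0.35  0.32 -0.8   1.93  0.67  1.37 -0.84] 0.31689142595111225 49.42264974117279
lens pred [0.48867183 0.02713421 0.09581772] miss [-0.00049499  0.00107894  0.00175637] dist 0.08322093878713895 tilt 29.97107654693482
```

Request:
{"name": "jog_arm", "arguments": {"xyz": [[0,0,0],[0,0,0],[0,0,0],[0,0,0],[0,0,0],[0,0,0],[0,0,0],[0,0,0],[0,0,0],[0,0,0]], "twist": [[0,0,0],[0,0,0],[0,0,0],[0,0,0],[0,0,0],[0,0,0],[0,0,0],[0,0,0],[0,0,0],[0,0,0]], "claw": [0.2,0.2,0.2,0.2,0.2,0.2,0.2,0.2,0.2,0.2]}}

```text
time_s: 35.95
ee_pos: [0.4906, 0.041, 0.2702]
tool_rot: [0.722, 0.641, -0.194, 0.171]
ft_force: [0.4, -0.1, -1.5]
grip_width: 0.32
finger_force: 49.4
```

```bash
python3 -c "
from h import *
go((.490,-.04,.33),down(83.6))
go((.4359,-.3149,.33),down(83.6))"; python3 home.py
```

```text
t 35.95 pos [0.4906 0.041  0.2702] F [ 0.4 -0.1 -1.5] xyz [-0.249   0.0224 -0.0291] twist [-0.0022  0.333  -0.0045] rows>= 4
t 35.95 pos [0.4906 0.041  0.2702] F [ 0.4 -0.1 -1.5] xyz [-0.8541 -0.0301  0.3199] twist [-0.0022  0.333  -0.0045] rows>= 8
([0.0276, 0.1018], 'dx,dy', [-0.0124, -0.0082], 'deg', 0.2, 'size', 0.0454, 0.1118, 'far', np.float64(0.0841), 'left', np.float64(0.1249))
([0.0262, 0.0139], 'dx,dy', [-0.0138, -0.0081], 'deg', 0.7, 'size', 0.0466, 0.1165, 'far', np.float64(0.0845), 'left', np.float64(0.0381))
([0.0262, -0.0742], 'dx,dy', [-0.0138, -0.0082], 'deg', 0.0, 'size', 0.0478, 0.1151, 'far', np.float64(0.0839), 'left', np.float64(-0.0501))
```

Request:
{"name": "jog_arm", "arguments": {"xyz": [[-0.1,0.01,-0.012],[-0.2,0.018,-0.024],[-0.249,0.022,-0.029],[-0.3,0.02,0.0],[-0.4,0.01,0.058],[-0.5,0.0,0.116],[-0.6,-0.01,0.173],[-0.72,-0.02,0.243],[-0.854,-0.03,0.32],[-0.854,-0.03,0.32],[-0.854,-0.03,0.32],[-0.854,-0.03,0.32]], "twist": [[0,0.08,0],[0,0.16,0],[0,0.24,0],[-0.002,0.333,-0.005],[-0.002,0.333,-0.005],[-0.002,0.333,-0.005],[-0.002,0.333,-0.005],[-0.002,0.333,-0.005],[-0.002,0.333,-0.005],[-0.002,0.333,-0.005],[-0.002,0.333,-0.005],[-0.002,0.333,-0.005]], "claw": [0.2,0.2,0.2,0.2,0.2,0.2,0.2,0.2,0.2,0.2,0.2,0.2]}}

```text
time_s: 37.2
ee_pos: [0.4361, -0.3143, 0.3297]
tool_rot: [0.745, 0.667, 0.0, -0.001]
ft_force: [0.7, 0.4, -1.1]
grip_width: 0.317
finger_force: 49.4
```

```bash
python3 disp.py; python3 home.py;python3 -c "
from h import *
go((.4359,-.3149,.2035),down(83.6))"
```

```text
T0 pred [439.7 273.8] obs (array([439.9, 274.2]), np.int32(80)) shift per 5deg [-0.6 -0.1]
S0 pred [135.4 299.1] obs (array([135.2, 299. ]), np.int32(70)) shift per 5deg [0.4 0.6]
T pred [462.7 275.6] obs None shift per 5deg [-0.8 -0.1]
S pred [121.3 278.3] obs (array([121.3, 279. ]), np.int32(81)) shift per 5deg [0.5 0.7]
([0.0394, 0.1022], 'dx,dy', [-0.0006, -0.0078], 'deg', -1.2, 'size', 0.044, 0.0882, 'far', np.float64(0.0846), 'left', np.float64(0.1247))
([0.0393, 0.0199], 'dx,dy', [-0.0007, -0.0021], 'deg', -1.8, 'size', 0.0337, 0.0909, 'far', np.float64(0.0856), 'left', np.float64(0.0378))
([0.039, -0.0652], 'dx,dy', [-0.001, 0.0008], 'deg', -2.4, 'size', 0.0285, 0.0884, 'far', np.float64(0.0839), 'left', np.float64(-0.0493))
t 37.35 pos [ 0.4366 -0.3133  0.33  ] F [-0.2  0.5 -1.4] xyz [-0.0041 -0.0011  0.3163] twist [-0.0003 -0.0001  0.002 ] rows>= 3
```

Boards are unchanged and the grip has not slipped. Lower it into the rest.

Request:
{"name": "jog_arm", "arguments": {"xyz": [[-0.004,-0.001,0.08],[-0.004,-0.001,0.16],[-0.004,-0.001,0.22],[-0.004,-0.001,0.26],[-0.004,-0.001,0.29],[-0.004,-0.001,0.306],[-0.004,-0.001,0.315],[-0.004,-0.001,0.315]], "twist": [[0,0,0],[0,0,0],[0,0,0],[0,0,0],[0,0,0],[0,0,0],[0,0,0],[0,0,0]], "claw": [0.2,0.2,0.2,0.2,0.2,0.2,0.2,0.2]}}

```text
time_s: 38.15
ee_pos: [0.4355, -0.3164, 0.2042]
tool_rot: [0.745, 0.667, -0.0, -0.0]
ft_force: [-0.4, -1.3, -0.6]
grip_width: 0.322
finger_force: 49.5
```

Request:
{"name": "jog_arm", "arguments": {"xyz": [[0,0,0.004],[0,0,0.004],[0,0,0.004],[0,0,0.004],[0,0,0.004],[0,0,0.004],[0,0,-0.05],[0,0,-0.15],[0,0,-0.3],[0,0,-0.3],[0,0,-0.3],[0,0,-0.3]], "twist": [[0,0,0],[0,0,0],[0,0,0],[0,0,0],[0,0,0],[0,0,0],[0,0,0],[0,0,0],[0,0,0],[0,0,0],[0,0,0],[0,0,0]], "claw": [0.2,0.2,0.65,0.65,0.65,0.65,0.65,0.65,0.65,0.65,0.65,0.65]}}

```text
time_s: 39.35
ee_pos: [0.435, -0.3164, 0.323]
tool_rot: [0.745, 0.667, -0.0, -0.001]
ft_force: [-1.3, 0.8, -0.6]
grip_width: 0.646
finger_force: 0.0
```

Request:
{"name": "jog_arm", "arguments": {"xyz": [[-0.2,0,-0.1],[-0.4,0,-0.1],[-0.5,0,-0.1],[-0.5,0,-0.1],[-0.5,0,-0.1],[-0.5,0,-0.1]], "twist": [[0,0,0],[0,0,0],[0,0,0],[0,0,0],[0,0,0],[0,0,0]], "claw": [0.65,0.65,0.65,0.65,0.65,0.65]}}

```text
time_s: 39.95
ee_pos: [0.412, -0.5168, 0.3609]
tool_rot: [0.746, 0.666, 0.0, -0.002]
ft_force: [0.3, -0.3, -0.2]
grip_width: 0.645
finger_force: 0.0
```

```bash
python3 - <<'E'
from h import *
from rig import optics,observe
from home import plate
import disp
T,S=disp.T,disp.S
T0,S0=disp.T0,disp.S0
for nm,a,b,r in(("T",T0,T,(380,250,470,310)),("S",S0,S,(110,250,190,330))):
    for s in(a,b): print(nm,[(x[0].round(1),x[1],np.round(x[2][2],1)) for x in blobs(s,(7,150,90),(18,255,255),30,r)[0]])
for s,r in((S0,(160,200,220,260)),(S,(160,200,220,260)),(T0,(310,240,380,310)),(T,(310,240,380,310))):
    print("red",[(x[0].round(1),x[1]) for x in blobs(s,(0,150,90),(6,255,255),20,r)[0]])
for o in plate(T): print(o)
m0=np.array([.4359,-.3149,.044]);n0=np.array([np.cos(np.radians(83.6)),np.sin(np.radians(83.6)),0])
for s in(T,S): print("display now",disp.obs(s,proj(s,m0-.045*n0+[0,0,.014])))
E
```

```text
T0 pred [439.7 273.8] obs (array([439.9, 274.2]), np.int32(80)) shift per 5deg [-0.6 -0.1]
S0 pred [135.4 299.1] obs (array([135.2, 299. ]), np.int32(70)) shift per 5deg [0.4 0.6]
T pred [564.5 285.5] obs None shift per 5deg [-1.3 -0.1]
S pred [ 43.8 345.5] obs None shift per 5deg [0.9 0.5]
T [(array([420.4, 271.7]), np.int32(282), np.float64(6.7)), (array([449., 275.]), np.int32(42), np.float64(90.0))]
T [(array([420.8, 271.4]), np.int32(292), np.float64(6.0)), (array([449.1, 274. ]), np.int32(42), np.float64(52.1))]
S [(array([146. , 291.1]), np.int32(277), np.float64(43.9))]
S [(array([145.8, 291.7]), np.int32(285), np.float64(45.0))]
red [(array([190.1, 225.8]), np.int32(54))]
red [(array([190. , 225.8]), np.int32(61))]
red [(array([344.4, 274.9]), np.int32(83))]
red [(array([343.8, 274.6]), np.int32(93))]
([0.0394, 0.1022], 'dx,dy', [-0.0006, -0.0078], 'deg', -1.2, 'size', 0.044, 0.0882, 'far', np.float64(0.0846), 'left', np.float64(0.1247))
([0.0393, 0.0199], 'dx,dy', [-0.0007, -0.0021], 'deg', -1.8, 'size', 0.0337, 0.0909, 'far', np.float64(0.0856), 'left', np.float64(0.0378))
([0.039, -0.0652], 'dx,dy', [-0.001, 0.0008], 'deg', -2.4, 'size', 0.0285, 0.0884, 'far', np.float64(0.0839), 'left', np.float64(-0.0493))
display now (array([440.9, 273.9]), np.int32(79))
display now (array([135.1, 299.6]), np.int32(68))
```

```bash
python3 -c "
from rig import robot
print(robot.finish_job())"
```

```text
the job is handed in; nothing more can be done
None
```

The job is handed in at about 40 s of the 210 s allowed, with no verdict shown. By my last camera check, all three boards sat against their stops, the mushroom was up after its twist, and the thermometer was back in its rest after being held on the dot for over three seconds; the bottle, tin and phone were never approached, but I did not re-measure them.

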